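Move the cover panel from the scrap unit onto the repaired unit

ROBOT

A 6-joint arm with a two-finger parallel gripper is mounted at the origin on the work surface. World frame = base frame: x ahead of the robot, y to its left, z up, the work surface at z = 0. Lengths are in mm, angles in rad, forces in N, time in s.
With the tool pointing down it reaches from about 275 to 750 mm from the base axis. Payload 10.2 kg.
Tool frame: the origin (TCP) lies at the very end of the fingers, on their centre line; the grasp point (between the pads) lies 19 mm behind it (ctrl.pinch_z is the distance from the TCP to the grasp point, in mm); y points along the fingers, z is the direction in which the jaws open and shut, and the axes are right-handed (so a half turn about y gives the same grasp; the last joint's range is limited). The gripper opens to 85 mm and grips with 20 to 120 N. Pads are 22 mm wide; open, the fingers measure 114 mm over their backs; the gripper's body (76 mm by 85 mm) begins 54 mm behind the grasp point. The pads swing forward as they close: fully open they stand 13 mm farther back than shut.
Start: joints at [-1.374, 0.313, 1.498, -0, 1.331, -0.223], TCP at [213.967, -479.426, 231.294] pointing down, gripper open.
Joint ranges: [-2.94, 2.94], [-0.97, 2.17], [0.19, 2.56], [-1.23, 4.37], [0.02, 3.11], [-2.88, 2.88]. Speed limits (rad/s): [2.39, 2.39, 3.01, 3.14, 3.14, 3.14].

INTERFACE

Orientations are given as a unit quaternion [w, x, y, z].
In Python, from rig import sense, eyes, ctrl gives the robot as it stands. The module is installed in compiled form; this text tells all that it offers.
- The arm moves only by the shell command python3 -m handwheel 'ROWS' [FORCE]. ROWS is JSON, a list of rows, each an object of numbers: "grip": the finger opening in mm, from 0 to 85.4; "tx", "ty", "tz": the shift along the tool's x, y, z in mm; "wx", "wy", "wz": the turn, a rotation vector about the tool's x, y, z in rad. In form: [{"grip": .., "tx": .., "ty": .., "tz": .., "wx": .., "wy": .., "wz": ..}, ...]. A call has 1 to 10 rows; each row shifts and turns the commanded pose from where the row before left it, along the tool's axes as they then stand; what a row does not reach is not made up. A row lasts 1/12 s, in which the tool goes at most 41.7 mm and 7.16 degrees, less where a joint would pass 70% of its speed; a pose out of reach is approached as far as the arm can. A call is refused whole if a number of a shift passes 41.7 or a number of a turn 0.125, either way. A call with a gripper value outside its range is refused whole. The fingers move at their own pace and stop on an object; FORCE is the grip in N (left out, the last holds). Time passes only in rows, so rows that do not move let the fingers close. It gives the time, the measured TCP pose, the force and the opening at its end, in the units of the state.
- sense(): the state, without advancing time (a new reading comes with each control period).
- eyes.capture(name): name is "scene" or "top" or "wrist"; returns a dict with "pixels" (384x512x3 uint8, red, green, blue), "mtx" (3x3 intrinsics, pixels), "dist" ([k1, k2, p1, p2, k3] as OpenCV has them; the pictures are not rectified), "R" (3x3) and "t" (3): a world point X has camera coordinates R X + t. Camera axes: x right, y down, z forward; pixel columns grow to the right and rows downward; lengths in mm; the calibration is good to about 2 mm. A picture is of the moment at which its call begins. There is no depth.
- ctrl.finish_job(): hands the job in, once; it reports no verdict.
The state is a dict: "time_s": time; "joints": joint angles; "dq": joint speeds; "tau": joint torques, N m; "eef_pos": TCP position; "ee_rot": TCP orientation; "force": force on the tool from outside, world axes, zero at the start; "wrist_torque": the same for the moment, N m; "grip_width": opening from 0.0 (shut) to 1.0 (fully open).
Only numpy, scipy, OpenCV 4.12 (cv2) and the standard library are available. Lean on these libraries where they do the work, as an engineer would, in place of code of your own. Each camera call takes 0.05 s, during which the arm holds its last target.

TASK

The repaired unit (the shorter, open-topped one with two upright pins) needs the cover panel that is still held in the longer scrap unit. Turn the scrap unit's two turn buttons aside so that they clear the panel, lift the panel out, and lower it gently over the two pins until it rests flush on the repaired unit, then let go. Do not drop it, and leave the other things on the counter where they are.

Things in the scene. Friction and masses are not known exactly. Their poses are not given: they have to be found in the camera images.
- donor: the scrap unit: dark steel chassis, in mm 270 long (its y) x 124 wide (its x) x 70 high, fixed to the counter at some yaw. Origin: centre of its underside at counter level, z up. The recess in its top is 174 x 104, its ledge 63 above the counter, the rim 70. The panel lies loose on the ledge, 2 mm play all round, long side along the unit's y.
- button_a (a joint): turn button at the unit's +y end, a steel bar on a vertical pivot at its middle. 0 rad: bar along the unit's y, its inner end 15 mm over the panel's end edge; positive is counter-clockwise from above. It turns either way to stops at +-1.6 and stays where left (friction 0.04 N m: 1 to 2 N at its wing). The panel is clear beyond about 1.2 rad either way.
- button_b (a joint): the same turn button at the unit's -y end (positive is again counter-clockwise from above).
- button_a_pivot (a point): point on button_a's pivot axis at its top, 98.5 mm above the counter, 105 mm along +y from the donor's origin; axes turn with the button (y along the bar). The bar is (mm) 70 long, 14 wide, 6 thick, underside 71.5 above the counter; on it stands a straight wing along the bar, 50 long, 10 thick, 21 high.
- button_b_pivot (a point): the same point on button_b, 105 mm along -y from the donor's origin.
- panel: cover panel: loose aluminium plate, in mm 170 long (its y) x 100 wide (its x) x 6 thick, about 0.35 kg, two through holes of 14.5 diameter on its long centre line 55 either side of the middle. Origin: centre of its underside. In the middle a U-shaped pull handle of 12 mm round bar along its y, leg centres 66 apart, bar centre 45 above the underside. A half turn makes no difference.
- panel_grip (a point): middle of the handle bar, on its centre line, 45 mm above the panel's underside.
- receiver: the repaired unit: grey open case, in mm 180 long (its y) x 110 wide (its x), rim 65 high, fixed at some yaw. Origin: centre of its underside, z up. Two 12 mm steel pins 55 either side of the middle on its long centre line, on bosses level with the rim, rise 24 above it, the top 10 tapering to 5 diameter. Seated: panel's underside on the rim, origin over the unit's origin, long sides parallel.
- screwdriver: bystander: a screwdriver lying on the counter beyond the work.
- parts_tray: bystander: an open grey plastic tray 110 x 150 x 40 mm beyond the work.
- router: bystander: a white box 110 x 160 x 28 mm with two aerials 135 mm high, beyond the work.

How it is judged:
By the outcome, as a careful person would: the job done as asked, in the order asked, and still so for the second after the job is handed in, with the robot touching nothing.
It also fails if it takes over 56 s, if anything falls off the work surface, if the arm or the gripper's body presses on something with over 40 N, if the wrist force passes 120 N, or if a joint passes its speed limit or range.

## Working session

There is one attempt and no reset: what is moved stays moved. The work goes in short steps, Python scripts to look and compute and a shell command to move; the robot and the scene stay as the last step left them, time stands still between calls to the robot, and variables do not carry over. Pictures are saved under pics/ and viewed, and the job is handed in when it is done.

```bash
mkdir -p pics; ls; python3 - <<'E'
from rig import sense, eyes, ctrl
import cv2
s=sense();print(s, ctrl.pinch_z)
for n in ["scene","top","wrist"]:
    c=eyes.capture(n);cv2.imwrite(f"pics/{n}0.png",c["pixels"][:,:,::-1])
    print(n,c["mtx"],c["dist"],c["R"],c["t"])
E
```

```text
pics
{'time_s': 0.0, 'joints': array([-1.37440939e+00,  3.13460162e-01,  1.49842783e+00,  6.97942435e-06,
        1.33099604e+00, -2.23399029e-01]), 'dq': array([-0.00011128, -0.00123052, -0.00024755,  0.00022579, -0.00107997,
        0.00052294]), 'tau': array([ 3.70919706e-04, -4.12268472e+01, -2.59742385e+01, -1.42543554e-04,
        4.12996887e-03,  1.37951935e-05]), 'eef_pos': array([ 213.91222121, -479.16826369,  230.73335757]), 'ee_rot': array([ 0.14733736, -0.14732023,  0.69204454, -0.69113154]), 'force': array([0.41541878, 0.48524487, 0.99765645]), 'wrist_torque': array([ 0.01428965, -0.04075689, -0.0308816 ]), 'grip_width': 0.9987108405364846} 18.700000000000003
scene [[354.6253907    0.         261.35594376]
 [  0.         354.6253907  193.75441764]
 [  0.           0.           1.        ]] [0.03733252 0.         0.         0.         0.        ] [[-0.67993056  0.73309541  0.0162956 ]
 [ 0.52745533  0.50440012 -0.68364567]
 [-0.50939701 -0.45623638 -0.72963214]] [ 446.594741   -260.33242288 1157.29591789]
top [[369.59231767   0.         258.10874273]
 [  0.         369.59231767 185.38915072]
 [  0.           0.           1.        ]] [-0.05729777  0.          0.          0.          0.        ] [[ 0.00784016 -0.99985864  0.01487371]
 [-0.99580586 -0.00916254 -0.09103149]
 [ 0.0911549  -0.01409762 -0.99573693]] [ -4.65980808 621.68278016 915.65575357]
wrist [[279.23657156   0.         254.41559763]
 [  0.         279.23657156 192.41512287]
 [  0.           0.           1.        ]] [-0.06681326  0.          0.          0.          0.        ] [[ 0.4073383  -0.91327549 -0.00183834]
 [-0.86799297 -0.38776585  0.31020292]
 [-0.28401357 -0.12476186 -0.95066859]] [-524.39303128  -39.4246392   380.26579174]
```

View pics/top0.png

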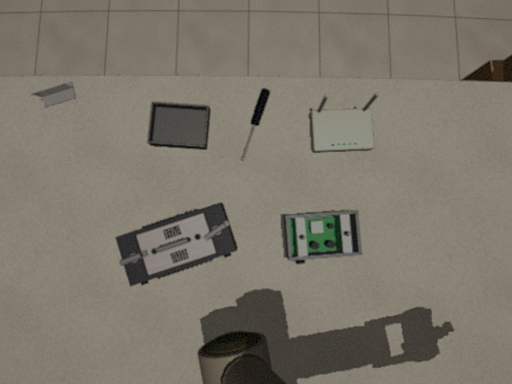

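View pics/scene0.png

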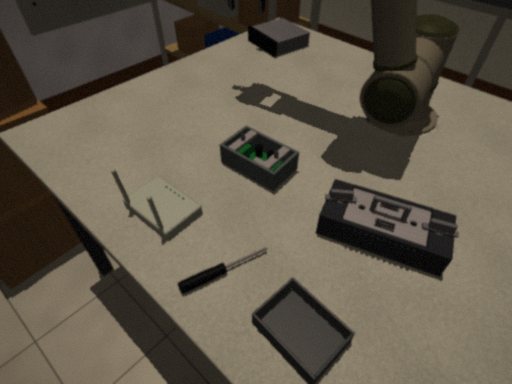

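View pics/wrist0.png

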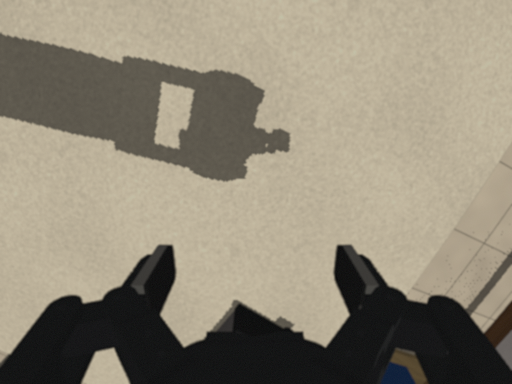

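The top view shows the donor around (178,243), the receiver around (321,235) and the bystanders above them, at rows 90-150. Next I'll enlarge both units.

```bash
python3 - <<'E'
import cv2
a=cv2.imread("pics/top0.png")
cv2.imwrite("pics/top0_d.png",cv2.resize(a[195:295,108:248],None,fx=5.6,fy=5.6,interpolation=cv2.INTER_CUBIC))
cv2.imwrite("pics/top0_r.png",cv2.resize(a[200:270,270:370],None,fx=8,fy=8,interpolation=cv2.INTER_CUBIC))
a=cv2.imread("pics/scene0.png")
cv2.imwrite("pics/sc0_d.png",cv2.resize(a[170:285,310:465],None,fx=5,fy=5,interpolation=cv2.INTER_CUBIC))
E
```

```text
(no output)
```

View pics/top0_d.png

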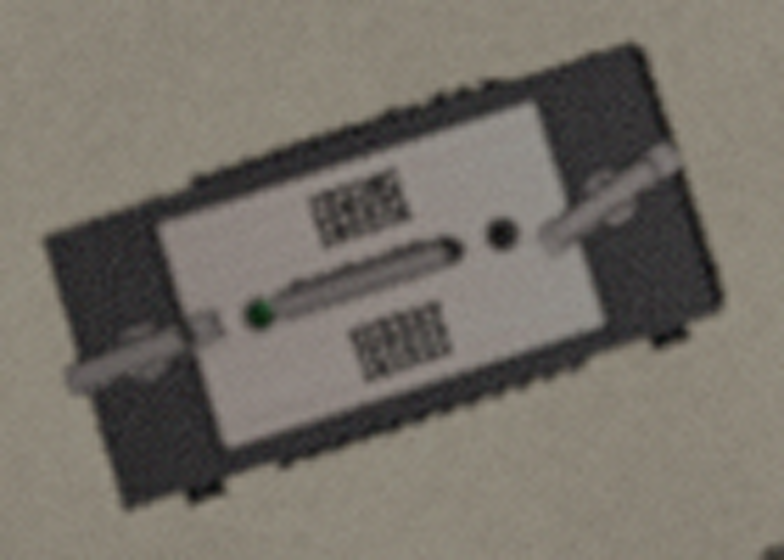

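View pics/top0_r.png

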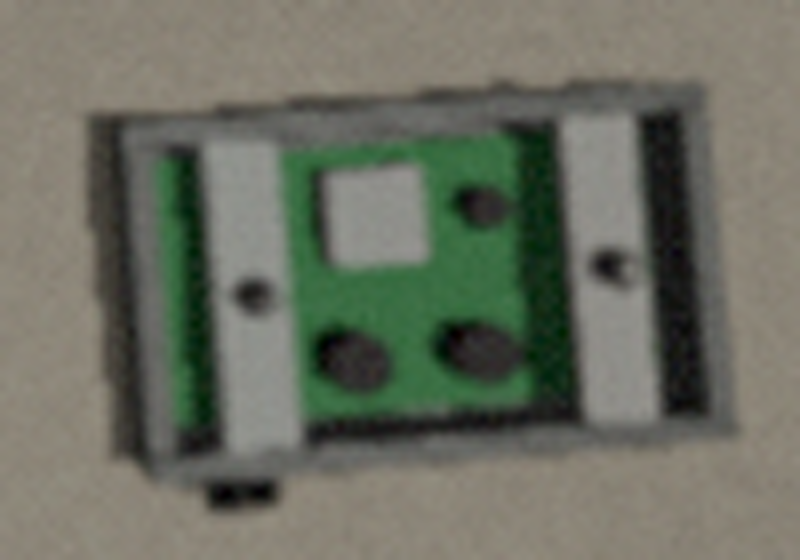

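View pics/sc0_d.png

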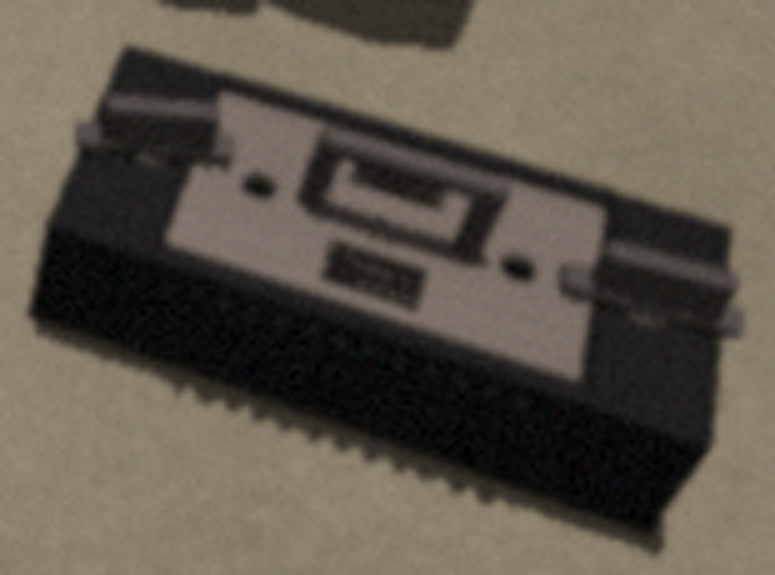

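```bash
cat > h.py <<'E'
import numpy as np, cv2
from scipy.spatial.transform import Rotation as Ro
CAL={}
def bp(c,px,z):
    px=np.array(px,float).reshape(-1,1,2)
    n=cv2.undistortPoints(px,c["mtx"],c["dist"]).reshape(-1,2)
    d=np.c_[n,np.ones(len(n))]@c["R"]; C=-c["R"].T@c["t"]
    return C+d*((z-C[2])/d[:,2])[:,None]
def proj(c,X):
    return cv2.projectPoints(np.array(X,float).reshape(-1,1,3),cv2.Rodrigues(np.array(c["R"]))[0],np.array(c["t"],float),c["mtx"],c["dist"])[0].reshape(-1,2)
def uncrop(p,s,o): return (np.array(p,float)+.5)/s-.5+np.array(o)
def tool():
    from rig import sense
    s=sense(); R=Ro.from_quat(np.roll(s["ee_rot"],-1)).as_matrix()
    return s,R
E
python3 - <<'E'
from h import *
from rig import eyes,sense
import pickle
c=eyes.capture("top"); s=eyes.capture("scene"); pickle.dump((c,s),open("cal.pkl","wb"))
np.set_printoptions(precision=1,suppress=True)
def rect(P):
    P=P[:,:2]; print(P.tolist()); print("ctr",P.mean(0)); 
    e=[P[(i+1)%4]-P[i] for i in range(4)]
    print("len",[np.linalg.norm(x) for x in e],"ang",[np.degrees(np.arctan2(x[1],x[0])) for x in e])
print("donor rim");rect(bp(c,uncrop([(45,237),(635,42),(725,305),(128,508)],5.6,(108,195)),70))
print("panel");rect(bp(c,uncrop([(158,218),(538,100),(605,325),(225,448)],5.6,(108,195)),69))
print("recv");rect(bp(c,uncrop([(123,128),(705,88),(737,430),(150,478)],8,(270,200)),65))
print("pins",bp(c,uncrop([(252,293),(612,266)],8,(270,200)),80))
print("wingsends",bp(c,uncrop([(75,380),(218,325)],5.6,(108,195)),77),bp(c,uncrop([(548,243),(672,158)],5.6,(108,195)),77))
print("scene panel");rect(bp(s,uncrop([(220,92),(606,205),(583,380),(165,245)],5,(310,170)),69))
print("holes",bp(c,uncrop([(260,313),(502,234)],5.6,(108,195)),69))
print("handle ends",bp(c,uncrop([(275,305),(460,250)],5.6,(108,195)),108))
t,R=tool();print(R)
E
```

```text
donor rim
[[489.5080014868702, 345.11005125822504], [576.3243411081197, 91.10224432656184], [463.62350067647435, 50.679039821657874], [374.62332942152943, 305.3248052482581]]
ctr [476.  198.1]
len [np.float64(268.43442925128886), np.float64(119.73101058808649), np.float64(269.7508041380203), np.float64(121.57859053153432)] ang [np.float64(-71.1302845785589), np.float64(-160.2682550458382), np.float64(109.2648167354734), np.float64(19.101274263348877)]
panel
[[498.257594309075, 296.41128013634597], [550.8502138418111, 132.80290149958034], [454.58795123109746, 102.17011486800124], [400.4979805880621, 264.46080575448906]]
ctr [476. 199.]
len [np.float64(171.8536737735519), np.float64(101.01876469126833), np.float64(171.06721857965064), np.float64(102.84831008872897)] ang [np.float64(-72.17977413942536), np.float64(-162.34777607361335), np.float64(108.43274802792205), np.float64(18.098785978024967)]
recv
[[544.9956263545654, -64.91615620038479], [558.4105199261494, -244.3516770628276], [454.2587182173846, -252.89401340774538], [439.3839737804185, -73.35253300045432]]
ctr [ 499.3 -158.9]

[... 334 characters left out ...]
.4 327.5  77. ]
 [453.5 266.7  77. ]] [[489.8 126.3  77. ]
 [526.4  73.9  77. ]]
scene panel
[[456.855526321866, 105.39484775556872], [399.18691046770755, 265.2909729147203], [494.18845455546386, 299.3600251865231], [551.5080462388394, 138.64850009388937]]
ctr [475.4 202.2]
len [np.float64(169.97776353230907), np.float64(100.92568405394503), np.float64(170.62745936205326), np.float64(100.32399972325133)] ang [np.float64(109.83249794885542), np.float64(19.728634440189357), np.float64(-70.37064645773305), np.float64(-160.64242746261846)]
holes [[458.1 250.9  69. ]
 [493.  147.2  69. ]]
handle ends [[464.8 234.5 108. ]
 [488.2 158.6 108. ]]
[[-0.9 -0.   0.4]
 [-0.4  0.  -0.9]
 [-0.  -1.  -0. ]]
```

```bash
cat >> h.py <<'E'
def plan(tgt,jaw_deg):
    """wy needed to put jaw axis at jaw_deg (mod 180), then tool shifts to tgt"""
    s,R=tool(); a=np.degrees(np.arctan2(R[1,2],R[0,2]))
    d=(jaw_deg-a+90)%180-90
    R2=Ro.from_euler('z',d,degrees=True).as_matrix()@R
    v=R2.T@(np.array(tgt)-s["eef_pos"])
    v0=R.T@(np.array(tgt)-s["eef_pos"])
    print("t",round(s["time_s"],2),"pos",s["eef_pos"].round(1),"jaw",round(a,2),"tilt",(R[:,1]).round(3),"q",s["joints"].round(2),"F",s["force"].round(1),"grip",round(s["grip_width"]*85.4,1))
    print("wy",round(-np.radians(d),4),"alt",round(-np.radians(d-180*np.sign(d)),4),"shift after turn",v.round(1),"shift now",v0.round(1))
E
python3 -c "
from h import *
plan([442,298,200],21.6)"
```

```text
t 0.25 pos [ 214.  -479.3  231.1] jaw -65.95 tilt [-0.     0.001 -1.   ] q [-1.37  0.31  1.5  -0.    1.33 -0.22] F [-0.1  0.1  0. ] grip 85.8
wy -1.528 alt 1.6136 shift after turn [-638.8   30.8  498.2] shift now [-525.1   31.5 -616.9]
```

```bash
python3 -m handwheel '[{"grip":40,"wy":-0.12},{"wy":-0.12},{"wy":-0.12},{"wy":-0.12},{"wy":-0.12},{"wy":-0.12},{"wy":-0.12},{"wy":-0.12},{"wy":-0.12},{"wy":-0.12}]' 20; python3 -m handwheel '[{"wy":-0.11},{"wy":-0.11},{"wy":-0.108},{"wy":0}]'; python3 -c "
from h import *
plan([442,298,200],21.6)"
```

```text
t 0.25 pos [ 214.  -479.3  231.1] jaw -65.95 tilt [-0.     0.001 -1.   ] q [-1.37  0.31  1.5  -0.    1.33 -0.22] F [-0.1  0.1  0. ] grip 85.8
wy -1.528 alt 1.6136 shift after turn [-638.8   30.8  498.2] shift now [-525.1   31.5 -616.9]invalid input
invalid input
```

```bash
python3 -m handwheel '[{"grip":40,"tx":0,"ty":0,"tz":0,"wx":0,"wy":-0.12,"wz":0},{"grip":40,"tx":0,"ty":0,"tz":0,"wx":0,"wy":-0.12,"wz":0},{"grip":40,"tx":0,"ty":0,"tz":0,"wx":0,"wy":-0.12,"wz":0},{"grip":40,"tx":0,"ty":0,"tz":0,"wx":0,"wy":-0.12,"wz":0},{"grip":40,"tx":0,"ty":0,"tz":0,"wx":0,"wy":-0.12,"wz":0},{"grip":40,"tx":0,"ty":0,"tz":0,"wx":0,"wy":-0.12,"wz":0},{"grip":40,"tx":0,"ty":0,"tz":0,"wx":0,"wy":-0.12,"wz":0},{"grip":40,"tx":0,"ty":0,"tz":0,"wx":0,"wy":-0.12,"wz":0},{"grip":40,"tx":0,"ty":0,"tz":0,"wx":0,"wy":-0.12,"wz":0},{"grip":40,"tx":0,"ty":0,"tz":0,"wx":0,"wy":-0.12,"wz":0}]' 20;  python3 -c "
from h import *
plan([442,298,200],21.6)"
```

```text
time_s: 1.08
eef_pos: [213.9, -479.4, 231.2]
ee_rot: [0.514, -0.513, 0.486, -0.486]
force: [-0.3, 0.0, -0.1]
grip_width: 0.468
t 1.08 pos [ 213.9 -479.4  231.2] jaw 3.15 tilt [-0.  0. -1.] q [-1.37  0.31  1.5  -0.    1.33 -1.43] F [-0.3  0.  -0.1] grip 39.9
wy -0.3221 alt 2.8195 shift after turn [-638.8   31.3  498.2] shift now [-763.7   31.4  270.4]
```

```bash
python3 -m handwheel '[{"grip":40,"tx":0,"ty":0,"tz":0,"wx":0,"wy":-0.11,"wz":0},{"grip":40,"tx":0,"ty":0,"tz":0,"wx":0,"wy":-0.11,"wz":0},{"grip":40,"tx":0,"ty":0,"tz":0,"wx":0,"wy":-0.102,"wz":0},{"grip":40,"tx":-27,"ty":0,"tz":21,"wx":0,"wy":0,"wz":0},{"grip":40,"tx":-27,"ty":0,"tz":21,"wx":0,"wy":0,"wz":0},{"grip":40,"tx":-27,"ty":0,"tz":21,"wx":0,"wy":0,"wz":0},{"grip":40,"tx":-27,"ty":0,"tz":21,"wx":0,"wy":0,"wz":0},{"grip":40,"tx":-27,"ty":0,"tz":21,"wx":0,"wy":0,"wz":0},{"grip":40,"tx":-27,"ty":0,"tz":21,"wx":0,"wy":0,"wz":0},{"grip":40,"tx":-27,"ty":0,"tz":21,"wx":0,"wy":0,"wz":0}]'
python3 -m handwheel '[{"grip":40,"tx":-27,"ty":2,"tz":21,"wx":0,"wy":0,"wz":0},{"grip":40,"tx":-27,"ty":2,"tz":21,"wx":0,"wy":0,"wz":0},{"grip":40,"tx":-27,"ty":2,"tz":21,"wx":0,"wy":0,"wz":0},{"grip":40,"tx":-27,"ty":2,"tz":21,"wx":0,"wy":0,"wz":0},{"grip":40,"tx":-27,"ty":2,"tz":21,"wx":0,"wy":0,"wz":0},{"grip":40,"tx":-27,"ty":2,"tz":21,"wx":0,"wy":0,"wz":0},{"grip":40,"tx":-27,"ty":2,"tz":21,"wx":0,"wy":0,"wz":0},{"grip":40,"tx":-27,"ty":2,"tz":21,"wx":0,"wy":0,"wz":0},{"grip":40,"tx":-27,"ty":2,"tz":21,"wx":0,"wy":0,"wz":0},{"grip":40,"tx":-27,"ty":2,"tz":21,"wx":0,"wy":0,"wz":0}]'
python3 -c "
from h import *
plan([442,298,200],21.6)"
```

```text
time_s: 1.92
eef_pos: [282.5, -248.4, 231.2]
ee_rot: [-0.584, 0.584, -0.399, 0.399]
force: [0.8, -0.8, 0.6]
grip_width: 0.468
time_s: 2.75
eef_pos: [380.4, 79.6, 211.3]
ee_rot: [0.584, -0.584, 0.399, -0.399]
force: [1.0, -0.9, 0.2]
grip_width: 0.464
t 2.75 pos [380.4  79.6 211.3] jaw 21.27 tilt [ 0.001 -0.    -1.   ] q [-0.1   0.02  1.9  -0.    1.22 -0.47] F [ 1.  -0.9  0.2] grip 39.6
wy -0.0057 alt 3.1359 shift after turn [-180.3   11.3  137.7] shift now [-181.1   11.3  136.7]
```

```bash
python3 -m handwheel '[{"grip":40,"tx":-30,"ty":2,"tz":23,"wx":0,"wy":0,"wz":0},{"grip":40,"tx":-30,"ty":2,"tz":23,"wx":0,"wy":0,"wz":0},{"grip":40,"tx":-30,"ty":2,"tz":23,"wx":0,"wy":0,"wz":0},{"grip":40,"tx":-30,"ty":2,"tz":23,"wx":0,"wy":0,"wz":0},{"grip":40,"tx":-30,"ty":2,"tz":23,"wx":0,"wy":0,"wz":0},{"grip":40,"tx":-31,"ty":1,"tz":22,"wx":0,"wy":0,"wz":0},{"grip":40,"tx":0,"ty":0,"tz":0,"wx":0,"wy":0,"wz":0},{"grip":40,"tx":0,"ty":0,"tz":0,"wx":0,"wy":0,"wz":0}]'
python3 - <<'E'
from h import *
from rig import eyes
plan([442,298,200],21.6)
import pickle
w=eyes.capture("wrist");pickle.dump(w,open("w1.pkl","wb"));cv2.imwrite("pics/w1.png",w["pixels"][:,:,::-1])
plan([442,298,200],21.6)
E
```

```text
time_s: 3.42
eef_pos: [442.0, 297.3, 199.5]
ee_rot: [-0.584, 0.585, -0.399, 0.398]
force: [0.5, 0.0, 0.1]
grip_width: 0.466
t 3.42 pos [442.  297.3 199.5] jaw 21.4 tilt [-0.001 -0.001 -1.   ] q [ 0.37  0.36  1.52 -0.    1.26 -0.  ] F [0.5 0.  0.1] grip 39.8
wy -0.0034 alt 3.1382 shift after turn [-0.7 -0.5  0.2] shift now [-0.7 -0.5  0.2]
t 3.47 pos [442.  296.2 199.8] jaw 21.32 tilt [-0.001 -0.001 -1.   ] q [ 0.37  0.35  1.52 -0.    1.26 -0.  ] F [ 0.1 -0.7  0.8] grip 39.9
wy -0.0049 alt 3.1366 shift after turn [-1.7 -0.2  0.7] shift now [-1.7 -0.2  0.6]
```

View pics/w1.png

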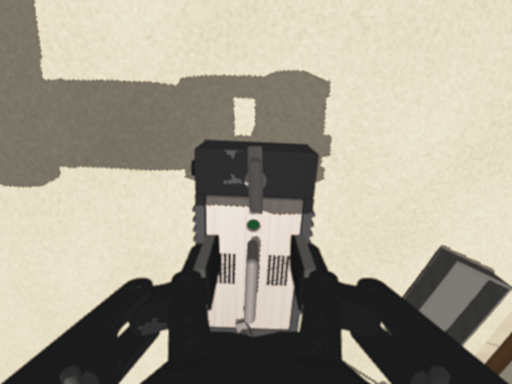

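The wrist view shows the button wing running from (255,147) to (256,212), centred between the fingers, with the handle directly below it and one hole at (254,225). I'll enlarge it to measure.

```bash
python3 - <<'E'
from h import *
a=cv2.imread("pics/w1.png")
cv2.imwrite("pics/w1c.png",cv2.resize(a[130:340,180:330],None,fx=2.8*1,fy=2.8,interpolation=cv2.INTER_CUBIC))
cv2.imwrite("pics/w1b.png",cv2.resize(a[135:235,190:330],None,fx=5.6,fy=5.6,interpolation=cv2.INTER_CUBIC))
E
```

```text
(no output)
```

View pics/w1b.png

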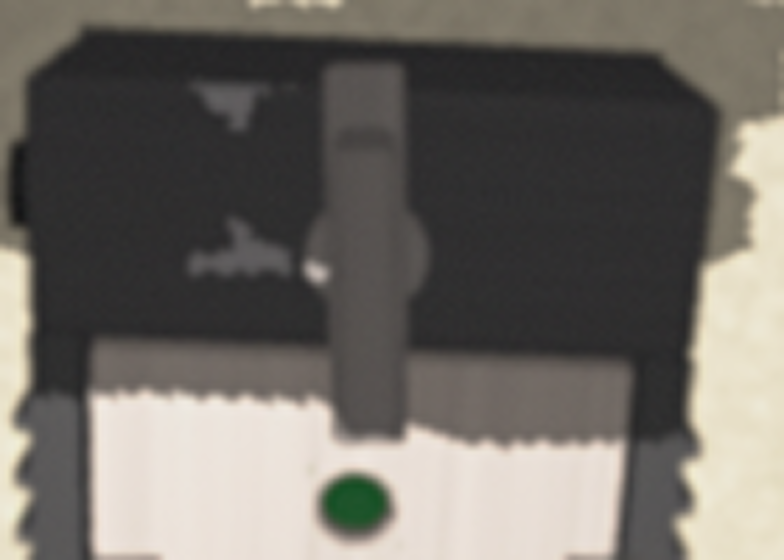

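```bash
python3 - <<'E'
from h import *
import pickle
w=pickle.load(open("w1.pkl","rb"));np.set_printoptions(precision=1,suppress=True)
f=lambda p,z:bp(w,uncrop(p,5.6,(190,135)),z)
b=f([(363,62),(370,440)],77.5);print(b,b.mean(0),np.degrees(np.arctan2(*(b[0]-b[1])[1::-1])),np.linalg.norm(b[0]-b[1]))
print("disk",f([(367,255)],71.5)); print("hole",f([(354,503)],69))
e=f([(92,340),(632,357)],69);print("edge",e,e.mean(0),np.linalg.norm(e[0]-e[1]),np.degrees(np.arctan2(*(e[1]-e[0])[1::-1])))
r=f([(30,80),(718,108)],70);print("rim end",r,r.mean(0),np.linalg.norm(r[0]-r[1]),np.degrees(np.arctan2(*(r[1]-r[0])[1::-1])))
E
```

```text
[[427.9 334.7  77.5]
 [454.2 271.2  77.5]] [441.  302.9  77.5] 112.451860089048 68.70260661266666
disk [[441.5 301.9  71.5]]
hole [[457.4 254.8  69. ]]
edge [[400.5 267.7  69. ]
 [494.5 301.   69. ]] [447.5 284.3  69. ] 99.73438555535586 19.50502082807293
rim end [[375.3 309.6  70. ]
 [489.2 349.   70. ]] [432.2 329.3  70. ] 120.53601163122146 19.063025065378426
```

```bash
python3 -m handwheel '[{"grip":40,"tx":-3,"ty":20,"tz":2,"wx":0,"wy":-0.015,"wz":0},{"grip":40,"tx":-2,"ty":25,"tz":0,"wx":0,"wy":0,"wz":0},{"grip":40,"tx":0,"ty":25,"tz":0,"wx":0,"wy":0,"wz":0},{"grip":40,"tx":0,"ty":20,"tz":0,"wx":0,"wy":0,"wz":0},{"grip":40,"tx":0,"ty":0,"tz":0,"wx":0,"wy":0,"wz":0}]'
python3 -c "
from h import *
plan([441.3,301.5,82],22.3)"
```

```text
time_s: 3.88
eef_pos: [440.6, 299.5, 107.2]
ee_rot: [-0.584, 0.588, -0.397, 0.394]
force: [-0.6, 0.1, -0.3]
grip_width: 0.471
t 3.88 pos [440.6 299.5 107.2] jaw 22.03 tilt [-0.006 -0.003 -1.   ] q [ 0.38  0.46  1.63 -0.    1.06 -0.01] F [-0.6  0.1 -0.3] grip 40.3
wy -0.0048 alt 3.1368 shift after turn [-1.6 25.2  1.6] shift now [-1.6 25.2  1.6]
```

```bash
python3 -m handwheel '[{"grip":40,"tx":-1.5,"ty":8,"tz":1,"wx":0,"wy":0,"wz":0},{"grip":40,"tx":0,"ty":9,"tz":0,"wx":0,"wy":0,"wz":0},{"grip":25,"tx":0,"ty":8,"tz":0,"wx":0,"wy":0,"wz":0},{"grip":5,"tx":0,"ty":0,"tz":0,"wx":0,"wy":0,"wz":0},{"grip":5,"tx":0,"ty":0,"tz":0,"wx":0,"wy":0,"wz":0},{"grip":5,"tx":0,"ty":0,"tz":0,"wx":0,"wy":0,"wz":0}]' 20
python3 -c "
from h import *
plan([441.3,301.5,82],22.3)"
```

```text
time_s: 4.38
eef_pos: [440.8, 302.4, 84.8]
ee_rot: [-0.585, 0.589, -0.396, 0.394]
force: [-7.5, -5.2, -0.9]
grip_width: 0.112
t 4.38 pos [440.8 302.4  84.8] jaw 22.14 tilt [-0.005 -0.003 -1.   ] q [ 0.38  0.5   1.64 -0.    1.01 -0.  ] F [-7.5 -5.2 -0.9] grip 9.6
wy -0.0028 alt 3.1388 shift after turn [1.  2.8 0.2] shift now [1.  2.8 0.2]
```

```bash
python3 -m handwheel '[{"grip":5,"tx":0,"ty":0,"tz":0,"wx":0,"wy":-0.1,"wz":0},{"grip":5,"tx":0,"ty":0,"tz":0,"wx":0,"wy":-0.1,"wz":0},{"grip":5,"tx":0,"ty":0,"tz":0,"wx":0,"wy":-0.1,"wz":0},{"grip":5,"tx":0,"ty":0,"tz":0,"wx":0,"wy":-0.1,"wz":0},{"grip":5,"tx":0,"ty":0,"tz":0,"wx":0,"wy":-0.1,"wz":0},{"grip":5,"tx":0,"ty":0,"tz":0,"wx":0,"wy":-0.1,"wz":0},{"grip":5,"tx":0,"ty":0,"tz":0,"wx":0,"wy":-0.1,"wz":0}]' 20
python3 -c "
from h import *
plan([441.3,301.5,82],102)"
```

```text
time_s: 4.97
eef_pos: [440.2, 302.0, 84.8]
ee_rot: [-0.685, 0.689, -0.17, 0.166]
force: [-10.4, -7.2, 1.3]
grip_width: 0.106
t 4.97 pos [440.2 302.   84.8] jaw 62.53 tilt [-0.007 -0.004 -1.   ] q [ 0.38  0.5   1.64 -0.    1.01 -0.71] F [-10.4  -7.2   1.3] grip 9.1
wy -0.6888 alt 2.4527 shift after turn [ 0.9  2.8 -0.7] shift now [1.2 2.8 0.1]
```

```bash
python3 -m handwheel '[{"grip":5,"tx":0,"ty":0,"tz":0,"wx":0,"wy":-0.1,"wz":0},{"grip":5,"tx":0,"ty":0,"tz":0,"wx":0,"wy":-0.1,"wz":0},{"grip":5,"tx":0,"ty":0,"tz":0,"wx":0,"wy":-0.1,"wz":0},{"grip":5,"tx":0,"ty":0,"tz":0,"wx":0,"wy":-0.1,"wz":0},{"grip":5,"tx":0,"ty":0,"tz":0,"wx":0,"wy":-0.1,"wz":0},{"grip":5,"tx":0,"ty":0,"tz":0,"wx":0,"wy":-0.1,"wz":0},{"grip":5,"tx":0,"ty":0,"tz":0,"wx":0,"wy":-0.09,"wz":0},{"grip":5,"tx":0,"ty":0,"tz":0,"wx":0,"wy":0,"wz":0},{"grip":25,"tx":0,"ty":0,"tz":0,"wx":0,"wy":0,"wz":0},{"grip":40,"tx":0,"ty":0,"tz":0,"wx":0,"wy":0,"wz":0}]' 20
python3 -c "
from h import *
plan([441.3,301.5,82],102)"
```

```text
time_s: 5.8
eef_pos: [443.0, 303.3, 85.9]
ee_rot: [0.704, -0.703, -0.073, 0.072]
force: [0.7, -0.1, 0.2]
grip_width: 0.385
t 5.8 pos [443.  303.3  85.9] jaw 101.75 tilt [ 0.001  0.    -1.   ] q [ 0.38  0.5   1.64  0.    1.   -1.39] F [ 0.7 -0.1  0.2] grip 32.8
wy -0.0044 alt 3.1372 shift after turn [-2.1  3.9 -1.5] shift now [-2.1  3.9 -1.5]
```

```bash
python3 -m handwheel '[{"grip":40,"tx":0,"ty":-20,"tz":0,"wx":0,"wy":0,"wz":0},{"grip":40,"tx":0,"ty":-30,"tz":0,"wx":0,"wy":0.1,"wz":0},{"grip":40,"tx":0,"ty":-30,"tz":0,"wx":0,"wy":0.12,"wz":0},{"grip":40,"tx":0,"ty":-20,"tz":0,"wx":0,"wy":0.12,"wz":0},{"grip":40,"tx":0,"ty":0,"tz":0,"wx":0,"wy":0.12,"wz":0},{"grip":40,"tx":0,"ty":0,"tz":0,"wx":0,"wy":0.12,"wz":0},{"grip":40,"tx":0,"ty":0,"tz":0,"wx":0,"wy":0.12,"wz":0},{"grip":40,"tx":0,"ty":0,"tz":0,"wx":0,"wy":0.12,"wz":0},{"grip":40,"tx":0,"ty":0,"tz":0,"wx":0,"wy":0.12,"wz":0},{"grip":40,"tx":0,"ty":0,"tz":0,"wx":0,"wy":0.12,"wz":0}]' 20
python3 -c "
from h import *
plan([510.2,102.8,190],34.9)"
```

```text
time_s: 6.63
eef_pos: [443.0, 303.5, 185.9]
ee_rot: [0.643, -0.642, 0.295, -0.295]
force: [0.0, -0.1, -0.2]
grip_width: 0.467
t 6.63 pos [443.  303.5 185.9] jaw 40.68 tilt [ 0.001  0.001 -1.   ] q [ 0.38  0.38  1.53  0.    1.23 -0.33] F [ 0.  -0.1 -0.2] grip 39.8
wy 0.1009 alt -3.0407 shift after turn [203.   -4.1 -59.7] shift now [196.   -4.1 -79.9]
```

```bash
python3 -m handwheel '[{"grip":40,"tx":0,"ty":0,"tz":0,"wx":0,"wy":0.1,"wz":0},{"grip":40,"tx":29,"ty":0,"tz":-8.5,"wx":0,"wy":0,"wz":0},{"grip":40,"tx":29,"ty":-2,"tz":-8.5,"wx":0,"wy":0,"wz":0},{"grip":40,"tx":29,"ty":-2,"tz":-8.5,"wx":0,"wy":0,"wz":0},{"grip":40,"tx":29,"ty":0,"tz":-8.5,"wx":0,"wy":0,"wz":0},{"grip":40,"tx":29,"ty":0,"tz":-8.5,"wx":0,"wy":0,"wz":0},{"grip":40,"tx":29,"ty":0,"tz":-8.5,"wx":0,"wy":0,"wz":0},{"grip":40,"tx":29,"ty":0,"tz":-8.5,"wx":0,"wy":0,"wz":0},{"grip":40,"tx":0,"ty":0,"tz":0,"wx":0,"wy":0,"wz":0},{"grip":40,"tx":0,"ty":0,"tz":0,"wx":0,"wy":0,"wz":0}]' 20
python3 - <<'E'
from h import *
from rig import eyes
import pickle
w=eyes.capture("wrist");pickle.dump(w,open("w2.pkl","wb"));a=np.ascontiguousarray(w["pixels"][:,:,::-1]);cv2.imwrite("pics/w2.png",a)
plan([510.2,102.8,190],34.9)
t=eyes.capture("top")["pixels"][:,:,::-1]
cv2.imwrite("pics/t2.png",cv2.resize(t[195:295,108:248],None,fx=5.6,fy=5.6,interpolation=cv2.INTER_CUBIC))
E
```

```text
time_s: 7.47
eef_pos: [512.0, 102.2, 189.7]
ee_rot: [0.628, -0.627, 0.325, -0.326]
force: [-0.4, 1.0, -0.4]
grip_width: 0.465
t 7.52 pos [511.6 103.2 189.6] jaw 35.24 tilt [ 0.001  0.    -1.   ] q [-0.03  0.34  1.57  0.    1.23 -0.64] F [ 0.5 -0.4  0.8] grip 39.7
wy 0.0059 alt -3.1357 shift after turn [-0.5 -0.4 -1.4] shift now [-0.5 -0.4 -1.4]
```

View pics/w2.png

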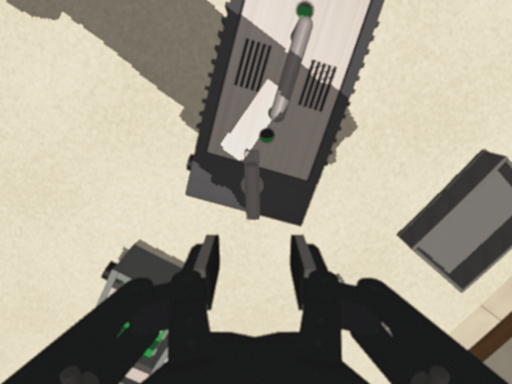

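View pics/t2.png

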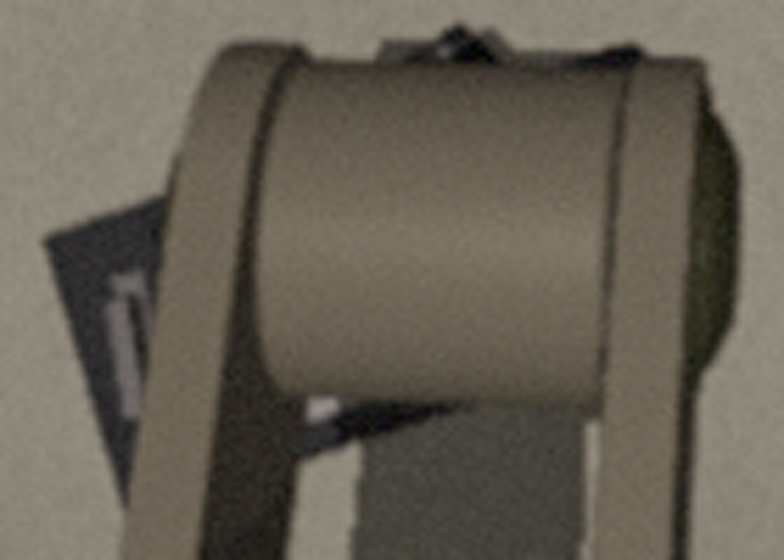

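The top crop shows button A turned across the unit's end, at (128,350). The wrist view shows B's bar from (252,151) to (253,219), with the holes at (305,10) and (267,135) and the handle between them. I'll enlarge the wrist view.

```bash
python3 - <<'E'
from h import *
a=cv2.imread("pics/w2.png")
cv2.imwrite("pics/w2b.png",cv2.resize(a[120:230,180:320],None,fx=5,fy=5,interpolation=cv2.INTER_CUBIC))
cv2.imwrite("pics/w2c.png",cv2.resize(a[0:145,230:350],None,fx=4,fy=4,interpolation=cv2.INTER_CUBIC))
E
```

```text
(no output)
```

View pics/w2b.png

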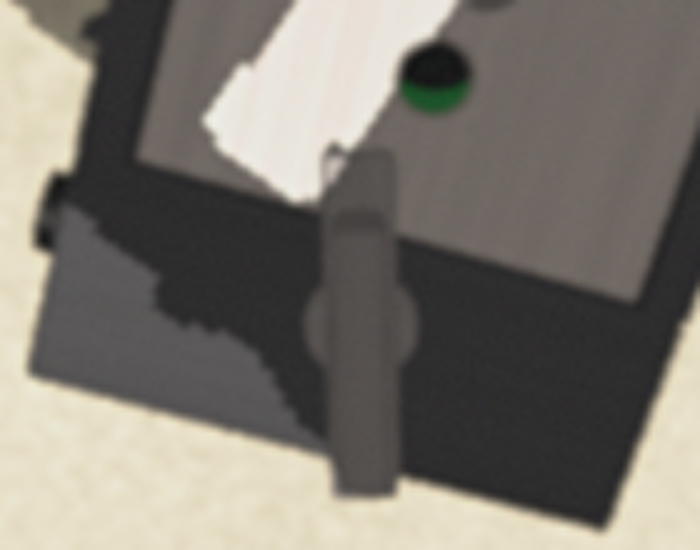

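View pics/w2c.png

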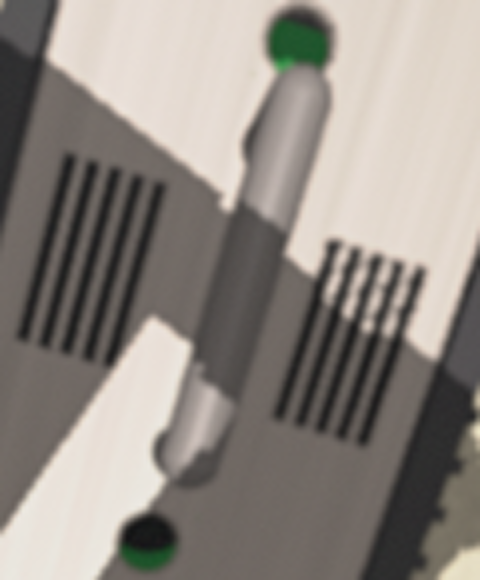

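```bash
python3 - <<'E'
from h import *
import pickle
w=pickle.load(open("w2.pkl","rb"));np.set_printoptions(precision=1,suppress=True)
f=lambda p,z:bp(w,uncrop(p,5,(180,120)),z)
g=lambda p,z:bp(w,uncrop(p,4,(230,0)),z)
ang=lambda d:np.degrees(np.arctan2(d[1],d[0]))
b=f([(360,148),(365,495)],77.5);print(b,b.mean(0),ang(b[0]-b[1]),np.linalg.norm(b[0]-b[1]))
print("disk",f([(361,325)],71.5)); print("hole",f([(436,77)],69))
e=f([(138,162),(638,300)],69);print("edge",e.mean(0),np.linalg.norm(e[0]-e[1]),ang(e[1]-e[0]))
r=f([(28,373),(606,528)],70);print("rim end",r,r.mean(0),np.linalg.norm(r[0]-r[1]),ang(r[1]-r[0]))
h=g([(299,40),(149,541)],69);print("holes",h,h.mean(0),np.linalg.norm(h[0]-h[1]),ang(h[0]-h[1]))
k=g([(300,95),(205,445)],108);print("handle",k,k.mean(0),np.linalg.norm(k[0]-k[1]),ang(k[0]-k[1]))
E
```

```text
[[488.7 132.2  77.5]
 [528.9  76.5  77.5]] [508.8 104.4  77.5] 125.78474786265969 68.71904900761648
disk [[509.1 103.3  71.5]]
hole [[493.4 150.1  69. ]]
edge [503.7 121.4  69. ] 100.08903656198076 19.39891448347188
rim end [[461.   56.8  70. ]
 [575.5  96.2  70. ]] [518.3  76.5  70. ] 121.08540788206061 19.003480718429472
holes [[457.8 253.4  69. ]
 [493.4 150.2  69. ]] [475.6 201.8  69. ] 109.14533700271144 109.02861031135525
handle [[464.8 233.5 108. ]
 [487.5 174.  108. ]] [476.1 203.7 108. ] 63.72170470860969 110.86898631201467
```

```bash
python3 -c "
from h import *
plan([509.5,103.3,84],35.8)"; python3 -m handwheel '[{"grip":40,"tx":-1,"ty":20,"tz":-1.5,"wx":0,"wy":-0.01,"wz":0},{"grip":40,"tx":0,"ty":25,"tz":0,"wx":0,"wy":0,"wz":0},{"grip":40,"tx":0,"ty":25,"tz":0,"wx":0,"wy":0,"wz":0},{"grip":40,"tx":0,"ty":15,"tz":0,"wx":0,"wy":0,"wz":0},{"grip":40,"tx":0,"ty":0,"tz":0,"wx":0,"wy":0,"wz":0},{"grip":40,"tx":0,"ty":0,"tz":0,"wx":0,"wy":0,"wz":0}]'
python3 -c "
from h import *
plan([509.5,103.3,84],35.8)"
```

```text
t 7.57 pos [511.4 103.8 189.6] jaw 35.31 tilt [ 0.001  0.    -1.   ] q [-0.02  0.34  1.57  0.    1.23 -0.64] F [ 0.7 -0.2 -0.6] grip 40.0
wy -0.0086 alt 3.133 shift after turn [ -0.7 105.6  -1.9] shift now [ -0.7 105.6  -1.9]
time_s: 8.07
eef_pos: [509.4, 104.1, 104.5]
ee_rot: [-0.63, 0.63, -0.322, 0.321]
force: [-0.0, 0.5, 0.3]
grip_width: 0.472
t 8.07 pos [509.4 104.1 104.5] jaw 35.94 tilt [-0.  0. -1.] q [-0.02  0.44  1.67  0.    1.03 -0.65] F [-0.   0.5  0.3] grip 40.4
wy 0.0025 alt -3.1391 shift after turn [ 0.7 20.5 -0.4] shift now [ 0.7 20.5 -0.4]
```

```bash
python3 -m handwheel '[{"grip":40,"tx":0.5,"ty":10,"tz":0,"wx":0,"wy":0,"wz":0},{"grip":25,"tx":0,"ty":10,"tz":0,"wx":0,"wy":0,"wz":0},{"grip":5,"tx":0,"ty":0,"tz":0,"wx":0,"wy":0,"wz":0},{"grip":5,"tx":0,"ty":0,"tz":0,"wx":0,"wy":0,"wz":0},{"grip":5,"tx":0,"ty":0,"tz":0,"wx":0,"wy":0,"wz":0},{"grip":5,"tx":0,"ty":0,"tz":0,"wx":0,"wy":-0.1,"wz":0},{"grip":5,"tx":0,"ty":0,"tz":0,"wx":0,"wy":-0.1,"wz":0},{"grip":5,"tx":0,"ty":0,"tz":0,"wx":0,"wy":-0.1,"wz":0},{"grip":5,"tx":0,"ty":0,"tz":0,"wx":0,"wy":-0.1,"wz":0}]' 20
python3 -c "
from h import *
plan([509.5,103.3,84],102)"
```

```text
time_s: 8.82
eef_pos: [509.0, 102.6, 83.7]
ee_rot: [-0.681, 0.682, -0.19, 0.188]
force: [-2.9, -2.5, -6.8]
grip_width: 0.111
t 8.82 pos [509.  102.6  83.7] jaw 59.06 tilt [-0.003 -0.    -1.   ] q [-0.03  0.47  1.69 -0.    0.98 -1.06] F [-2.9 -2.5 -6.8] grip 9.4
wy -0.7495 alt 2.3921 shift after turn [ 0.7 -0.3  0.5] shift now [ 0.1 -0.3  0.9]
```

```bash
python3 -m handwheel '[{"grip":5,"tx":0,"ty":0,"tz":0,"wx":0,"wy":-0.11,"wz":0},{"grip":5,"tx":0,"ty":0,"tz":0,"wx":0,"wy":-0.11,"wz":0},{"grip":5,"tx":0,"ty":0,"tz":0,"wx":0,"wy":-0.11,"wz":0},{"grip":5,"tx":0,"ty":0,"tz":0,"wx":0,"wy":-0.11,"wz":0},{"grip":5,"tx":0,"ty":0,"tz":0,"wx":0,"wy":-0.11,"wz":0},{"grip":5,"tx":0,"ty":0,"tz":0,"wx":0,"wy":-0.11,"wz":0},{"grip":5,"tx":0,"ty":0,"tz":0,"wx":0,"wy":-0.11,"wz":0},{"grip":5,"tx":0,"ty":0,"tz":0,"wx":0,"wy":0,"wz":0},{"grip":25,"tx":0,"ty":0,"tz":0,"wx":0,"wy":0,"wz":0},{"grip":40,"tx":0,"ty":0,"tz":0,"wx":0,"wy":0,"wz":0}]' 20
python3 -m handwheel '[{"grip":40,"tx":0,"ty":-20,"tz":0,"wx":0,"wy":0,"wz":0},{"grip":40,"tx":0,"ty":-30,"tz":0,"wx":0,"wy":0.1,"wz":0},{"grip":40,"tx":0,"ty":-30,"tz":0,"wx":0,"wy":0.12,"wz":0},{"grip":40,"tx":0,"ty":-20,"tz":0,"wx":0,"wy":0.12,"wz":0},{"grip":40,"tx":0,"ty":0,"tz":0,"wx":0,"wy":0.12,"wz":0},{"grip":40,"tx":0,"ty":0,"tz":0,"wx":0,"wy":0.12,"wz":0},{"grip":40,"tx":0,"ty":0,"tz":0,"wx":0,"wy":0.12,"wz":0},{"grip":40,"tx":0,"ty":0,"tz":0,"wx":0,"wy":0.12,"wz":0},{"grip":40,"tx":0,"ty":0,"tz":0,"wx":0,"wy":0.12,"wz":0},{"grip":40,"tx":0,"ty":0,"tz":0,"wx":0,"wy":0.12,"wz":0}]' 20
python3 -c "
from h import *
plan([475.6,202.2,150],19.1)"
```

```text
time_s: 9.65
eef_pos: [510.8, 102.8, 85.0]
ee_rot: [-0.703, 0.703, 0.079, -0.077]
force: [0.3, 0.1, -0.3]
grip_width: 0.383
time_s: 10.48
eef_pos: [510.6, 102.8, 185.2]
ee_rot: [0.646, -0.645, 0.289, -0.29]
force: [0.1, 0.1, -0.5]
grip_width: 0.468
t 10.48 pos [510.6 102.8 185.2] jaw 41.68 tilt [ 0.003  0.    -1.   ] q [-0.03  0.34  1.58  0.    1.21 -0.75] F [ 0.1  0.1 -0.5] grip 39.9
wy 0.3941 alt -2.7475 shift after turn [-105.4   35.    -0.6] shift now [-97.5  35.1  39.9]
```

```bash
python3 -m handwheel '[{"grip":40,"tx":0,"ty":0,"tz":0,"wx":0,"wy":0.12,"wz":0},{"grip":40,"tx":0,"ty":0,"tz":0,"wx":0,"wy":0.12,"wz":0},{"grip":40,"tx":0,"ty":0,"tz":0,"wx":0,"wy":0.12,"wz":0},{"grip":40,"tx":0,"ty":0,"tz":0,"wx":0,"wy":0.034,"wz":0},{"grip":40,"tx":-26,"ty":0,"tz":0,"wx":0,"wy":0,"wz":0},{"grip":40,"tx":-26,"ty":0,"tz":0,"wx":0,"wy":0,"wz":0},{"grip":40,"tx":-26,"ty":0,"tz":0,"wx":0,"wy":0,"wz":0},{"grip":40,"tx":-26,"ty":0,"tz":0,"wx":0,"wy":0,"wz":0},{"grip":40,"tx":0,"ty":0,"tz":0,"wx":0,"wy":0,"wz":0},{"grip":40,"tx":0,"ty":0,"tz":0,"wx":0,"wy":0,"wz":0}]' 20
python3 - <<'E'
from h import *
from rig import eyes
import pickle
w=eyes.capture("wrist");pickle.dump(w,open("w3.pkl","wb"));a=np.ascontiguousarray(w["pixels"][:,:,::-1]);cv2.imwrite("pics/w3.png",a)
plan([475.6,202.2,91],19.1)
t=eyes.capture("scene")["pixels"][:,:,::-1]
cv2.imwrite("pics/s3.png",cv2.resize(t[100:285,285:485],None,fx=3,fy=3,interpolation=cv2.INTER_CUBIC))
E
```

```text
time_s: 11.32
eef_pos: [475.3, 201.6, 185.1]
ee_rot: [0.578, -0.577, 0.407, -0.408]
force: [0.0, -0.3, -0.8]
grip_width: 0.464
t 11.37 pos [475.5 200.7 184.9] jaw 19.56 tilt [ 0.002  0.    -1.   ] q [ 0.17  0.33  1.59 -0.    1.21 -0.17] F [ 0.6  0.1 -0.1] grip 40.2
wy 0.008 alt -3.1336 shift after turn [-1.4 93.9  0.4] shift now [-1.4 93.9  0.4]
```

View pics/w3.png

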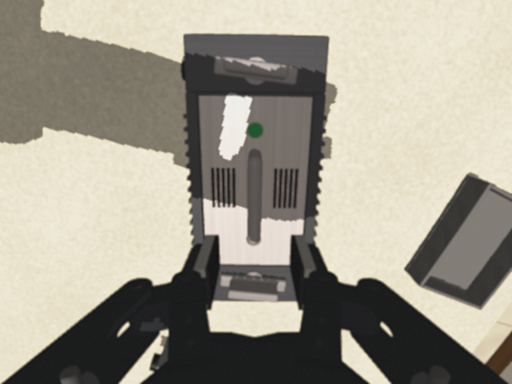

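View pics/s3.png

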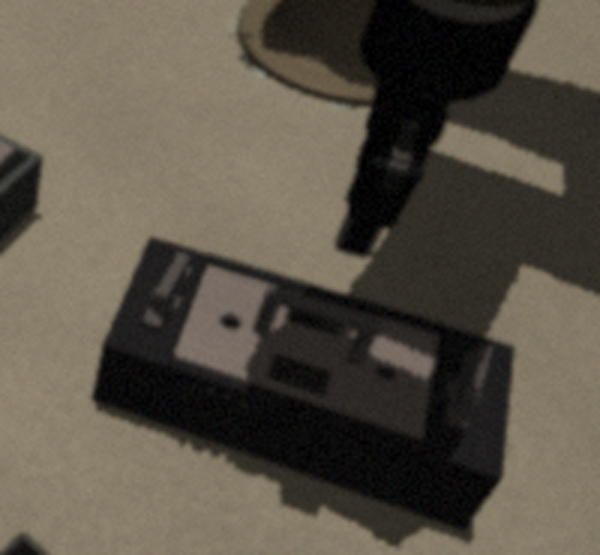

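Both buttons now lie across the unit, at (255,66) and (252,283), clear of the panel. The handle, from (255,152) to (253,242), is centred between the fingers. I'll go down and grip it.

```bash
python3 -m handwheel '[{"grip":40,"tx":-1,"ty":25,"tz":0.5,"wx":0,"wy":0.008,"wz":0},{"grip":40,"tx":0,"ty":25,"tz":0,"wx":0,"wy":0,"wz":0},{"grip":40,"tx":0,"ty":20,"tz":0,"wx":0,"wy":0,"wz":0},{"grip":40,"tx":0,"ty":15,"tz":0,"wx":0,"wy":0,"wz":0},{"grip":40,"tx":0,"ty":10,"tz":0,"wx":0,"wy":0,"wz":0},{"grip":40,"tx":0,"ty":0,"tz":0,"wx":0,"wy":0,"wz":0},{"grip":40,"tx":0,"ty":0,"tz":0,"wx":0,"wy":0,"wz":0}]' 20
python3 -c "
from h import *
plan([475.6,202.2,89.3],19.1)"
```

```text
time_s: 12.0
eef_pos: [475.7, 201.4, 89.7]
ee_rot: [0.576, -0.576, 0.41, -0.41]
force: [0.3, 0.5, 1.0]
grip_width: 0.469
t 12.0 pos [475.7 201.4  89.7] jaw 19.07 tilt [ 0.  0. -1.] q [ 0.17  0.45  1.7  -0.    0.99 -0.16] F [0.3 0.5 1. ] grip 40.1
wy -0.0005 alt 3.1411 shift after turn [-0.8  0.4  0.2] shift now [-0.8  0.4  0.2]
```

```bash
python3 -m handwheel '[{"grip":20,"tx":-0.8,"ty":0,"tz":0,"wx":0,"wy":0,"wz":0},{"grip":5,"tx":0,"ty":0,"tz":0,"wx":0,"wy":0,"wz":0},{"grip":5,"tx":0,"ty":0,"tz":0,"wx":0,"wy":0,"wz":0},{"grip":5,"tx":0,"ty":0,"tz":0,"wx":0,"wy":0,"wz":0},{"grip":5,"tx":0,"ty":0,"tz":0,"wx":0,"wy":0,"wz":0}]' 70
python3 -c "
from h import *
plan([475.6,202.2,89.3],19.1)"
python3 -m handwheel '[{"grip":5,"tx":0,"ty":-3,"tz":0,"wx":0,"wy":0,"wz":0},{"grip":5,"tx":0,"ty":-5,"tz":0,"wx":0,"wy":0,"wz":0},{"grip":5,"tx":0,"ty":-5,"tz":0,"wx":0,"wy":0,"wz":0},{"grip":5,"tx":0,"ty":-10,"tz":0,"wx":0,"wy":0,"wz":0},{"grip":5,"tx":0,"ty":-10,"tz":0,"wx":0,"wy":0,"wz":0},{"grip":5,"tx":0,"ty":-15,"tz":0,"wx":0,"wy":0,"wz":0},{"grip":5,"tx":0,"ty":-15,"tz":0,"wx":0,"wy":0,"wz":0},{"grip":5,"tx":0,"ty":-15,"tz":0,"wx":0,"wy":0,"wz":0},{"grip":5,"tx":0,"ty":-15,"tz":0,"wx":0,"wy":0,"wz":0},{"grip":5,"tx":0,"ty":-10,"tz":0,"wx":0,"wy":0,"wz":0}]' 70
python3 -c "
from h import *
plan([500,-157,195],4.7)"
```

```text
time_s: 12.42
eef_pos: [475.3, 202.6, 90.4]
ee_rot: [0.577, -0.576, 0.409, -0.41]
force: [-1.0, -0.4, 5.9]
grip_width: 0.112
t 12.42 pos [475.3 202.6  90.4] jaw 19.14 tilt [ 0.002  0.    -1.   ] q [ 0.18  0.45  1.7  -0.    0.99 -0.16] F [-1.  -0.4  5.9] grip 9.5
wy 0.0007 alt -3.1409 shift after turn [0.5 1.1 0.1] shift now [0.5 1.1 0.1]
time_s: 13.25
eef_pos: [475.3, 202.7, 194.6]
ee_rot: [0.577, -0.576, 0.409, -0.411]
force: [0.4, -0.0, -3.1]
grip_width: 0.112
t 13.25 pos [475.3 202.7 194.6] jaw 19.14 tilt [ 0.002  0.    -1.   ] q [ 0.18  0.32  1.58  0.    1.23 -0.16] F [ 0.4 -0.  -3.1] grip 9.6
wy 0.2521 alt -2.8895 shift after turn [ 3.605e+02 -2.000e-01 -4.800e+00] shift now [347.9  -0.5 -94.6]
```

```bash
python3 - <<'E'
from h import *
from rig import eyes
import pickle
w=eyes.capture("wrist");pickle.dump(w,open("w4.pkl","wb"));cv2.imwrite("pics/w4.png",w["pixels"][:,:,::-1])
s=eyes.capture("scene");pickle.dump(s,open("s4.pkl","wb"));cv2.imwrite("pics/s4.png",cv2.resize(s["pixels"][90:290,270:470,::-1],None,fx=3,fy=3,interpolation=cv2.INTER_CUBIC))
E
```

```text
(no output)
```

View pics/w4.png

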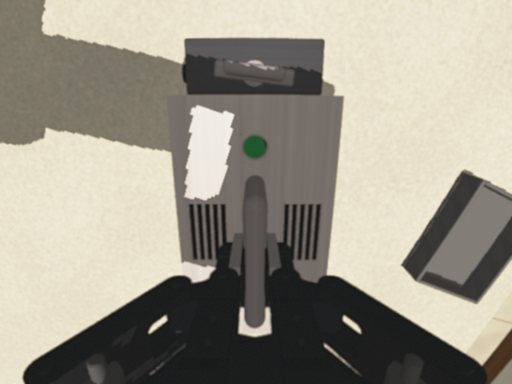

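View pics/s4.png

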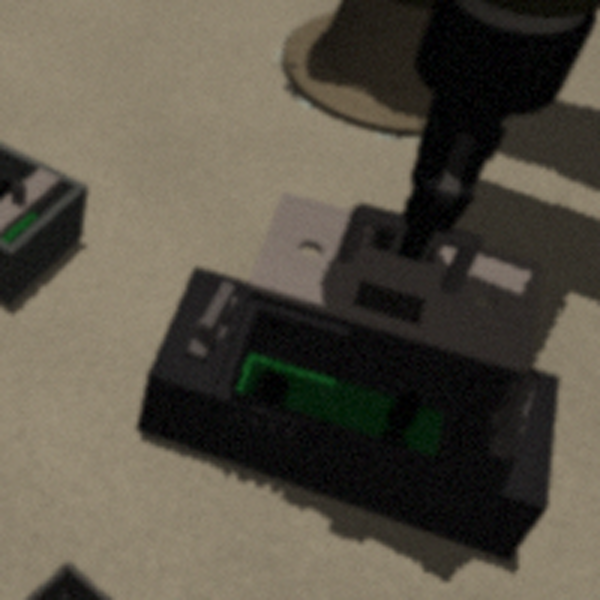

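The panel is lifted and level: its far edge runs from (168,97) to (343,96) and the hole is at (255,146) in the wrist view. The donor recess is open. Next I'll check the panel's pose in the hand and move over to the receiver.

```bash
python3 - <<'E'
from h import *
import pickle
w=pickle.load(open("w4.pkl","rb"));np.set_printoptions(precision=2,suppress=True)
s,R=tool();print(s["eef_pos"])
for nm,p,z in (("hole",[(255,146)],174.3),("edge",[(168.5,96.5),(343.5,96.5)],174.3),("bar end",[(254.5,177),(254.5,325)],213)):
    X=bp(w,p,z);print(nm,X,(X-s["eef_pos"])@R)
plan([500,-157,195],4.7)
E
python3 -m handwheel '[{"grip":5,"tx":0,"ty":0,"tz":0,"wx":0,"wy":0.06,"wz":0},{"grip":5,"tx":0,"ty":0,"tz":0,"wx":0,"wy":0.08,"wz":0},{"grip":5,"tx":0,"ty":0,"tz":0,"wx":0,"wy":0.07,"wz":0},{"grip":5,"tx":10,"ty":0,"tz":0,"wx":0,"wy":0.042,"wz":0},{"grip":5,"tx":20,"ty":0,"tz":0,"wx":0,"wy":0,"wz":0},{"grip":5,"tx":25,"ty":0,"tz":0,"wx":0,"wy":0,"wz":0},{"grip":5,"tx":25,"ty":0,"tz":0,"wx":0,"wy":0,"wz":0},{"grip":5,"tx":25,"ty":0,"tz":0,"wx":0,"wy":0,"wz":0},{"grip":5,"tx":25,"ty":0,"tz":0,"wx":0,"wy":0,"wz":0},{"grip":5,"tx":20,"ty":0,"tz":0,"wx":0,"wy":0,"wz":0}]' 70
python3 -c "
from h import *
plan([500,-157,195],4.7)"
```

```text
[475.64 202.76 194.32]
hole [[458.23 255.04 174.3 ]] [[-55.11  19.99   0.62]]
edge [[403.62 265.56 174.3 ]
 [495.71 297.53 174.3 ]] [[-82.96  19.8  -47.52]
 [-82.96  20.16  49.97]]
bar end [[460.58 247.06 213.  ]
 [488.65 166.12 213.  ]] [[-46.78 -18.71   0.37]
 [ 38.89 -18.66   0.35]]
t 13.35 pos [475.6 202.8 194.3] jaw 19.14 tilt [ 0.  0. -1.] q [ 0.18  0.33  1.58  0.    1.23 -0.16] F [ 0.9  0.3 -4.4] grip 9.5
wy 0.2521 alt -2.8895 shift after turn [360.5  -0.5  -5.2] shift now [347.9  -0.8 -95. ]
time_s: 14.18
eef_pos: [487.3, 50.9, 191.8]
ee_rot: [-0.52, 0.52, -0.479, 0.479]
force: [-0.1, 0.6, -4.0]
grip_width: 0.111
t 14.18 pos [487.3  50.9 191.8] jaw 4.68 tilt [-0.001 -0.    -1.   ] q [-0.14  0.27  1.66 -0.    1.21 -0.22] F [-0.1  0.6 -4. ] grip 9.5
wy -0.0004 alt 3.1412 shift after turn [208.2  -3.1  -4.4] shift now [208.2  -3.1  -4.3]
```

```bash
python3 - <<'E'
from h import *
plan([395,-215,195],4.7)
a=cv2.imread("pics/scene0.png")
cv2.imwrite("pics/sc0_r.png",cv2.resize(a[120:195,210:310],None,fx=8,fy=8,interpolation=cv2.INTER_CUBIC))
E
```

```text
t 14.18 pos [487.3  50.9 191.8] jaw 4.68 tilt [-0.001 -0.    -1.   ] q [-0.14  0.27  1.66 -0.    1.21 -0.22] F [-0.1  0.6 -4. ] grip 9.5
wy -0.0004 alt 3.1412 shift after turn [ 257.4   -3.  -113.8] shift now [ 257.5   -3.  -113.7]
```

View pics/sc0_r.png

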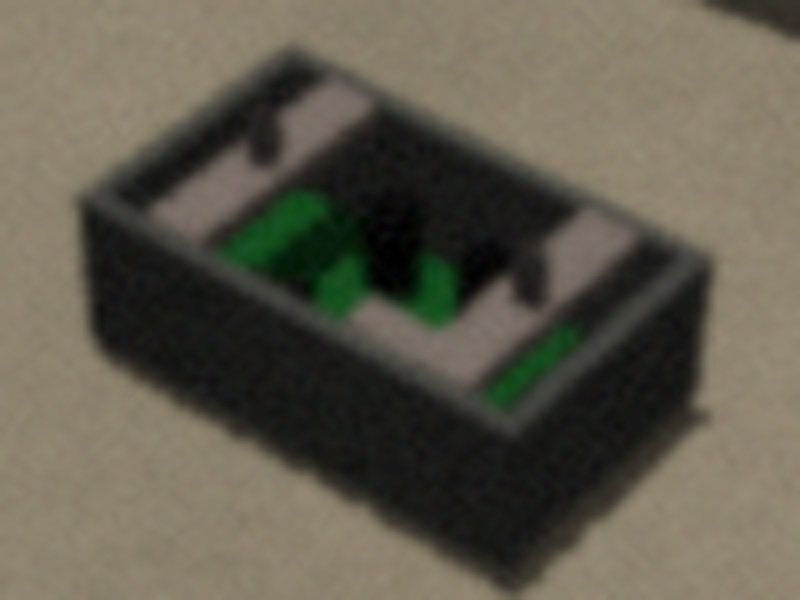

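```bash
python3 -m handwheel '[{"grip":5,"tx":12,"ty":0,"tz":-6,"wx":0,"wy":0,"wz":0},{"grip":5,"tx":25,"ty":0,"tz":-12,"wx":0,"wy":0,"wz":0},{"grip":5,"tx":30,"ty":0,"tz":-13,"wx":0,"wy":0,"wz":0},{"grip":5,"tx":32,"ty":-3,"tz":-14,"wx":0,"wy":0,"wz":0},{"grip":5,"tx":32,"ty":0,"tz":-14,"wx":0,"wy":0,"wz":0},{"grip":5,"tx":32,"ty":0,"tz":-14,"wx":0,"wy":0,"wz":0},{"grip":5,"tx":32,"ty":0,"tz":-14,"wx":0,"wy":0,"wz":0},{"grip":5,"tx":32,"ty":0,"tz":-14,"wx":0,"wy":0,"wz":0},{"grip":5,"tx":20,"ty":0,"tz":-8,"wx":0,"wy":0,"wz":0},{"grip":5,"tx":10,"ty":0,"tz":-4,"wx":0,"wy":0,"wz":0}]' 70
python3 -m handwheel '[{"grip":5,"tx":0,"ty":0,"tz":0,"wx":0,"wy":0,"wz":0},{"grip":5,"tx":0,"ty":0,"tz":0,"wx":0,"wy":0,"wz":0},{"grip":5,"tx":0,"ty":0,"tz":0,"wx":0,"wy":0,"wz":0}]'
python3 - <<'E'
from h import *
import pickle
from rig import eyes
np.set_printoptions(precision=1,suppress=True)
c,s=pickle.load(open("cal.pkl","rb"))
P=bp(s,uncrop([(293,47),(713,258),(513,435),(82,200)],8,(210,120)),65)[:,:2]
e=[P[(i+1)%4]-P[i] for i in range(4)]
print(P,P.mean(0),[np.linalg.norm(x) for x in e],[np.degrees(np.arctan2(x[1],x[0])) for x in e])
print(bp(s,uncrop([(265,160),(535,300)],8,(210,120)),65),bp(s,uncrop([(265,105),(535,250)],8,(210,120)),89))
w=eyes.capture("wrist");pickle.dump(w,open("w5.pkl","wb"));cv2.imwrite("pics/w5.png",w["pixels"][:,:,::-1])
plan([499,-157,195],4.7)
E
```

```text
time_s: 15.02
eef_pos: [394.6, -214.9, 194.9]
ee_rot: [-0.519, 0.52, -0.48, 0.48]
force: [-0.0, 0.1, -4.1]
grip_width: 0.112
time_s: 15.27
eef_pos: [396.1, -211.4, 195.1]
ee_rot: [0.52, -0.52, 0.479, -0.479]
force: [-0.2, 0.1, -4.1]
grip_width: 0.114
[[ 453.2 -248.1]
 [ 439.9  -70.9]
 [ 546.7  -62.8]
 [ 561.3 -239. ]] [ 500.3 -155.2] [np.float64(177.70540939811934), np.float64(107.11318424629239), np.float64(176.80718029404738), np.float64(108.45174381394037)] [np.float64(94.28474664494505), np.float64(4.352706101886568), np.float64(-85.28303990563388), np.float64(-175.17092639015343)]
[[ 504.6 -210.7   65. ]
 [ 495.4  -98.9   65. ]] [[ 505.5 -209.    89. ]
 [ 499.2  -97.    89. ]]
t 15.32 pos [ 396.3 -211.3  195.2] jaw 4.78 tilt [-0.  0. -1.] q [-0.8  0.2  1.8  0.   1.2 -0.8] F [ 0.4 -0.7 -3.7] grip 9.3
wy 0.0014 alt -3.1402 shift after turn [-45.7   0.2 106.8] shift now [-45.5   0.2 106.9]
```

View pics/w5.png

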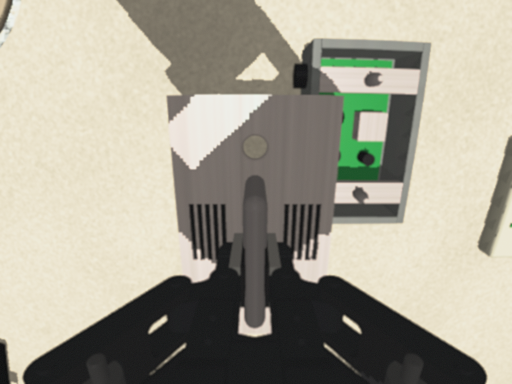

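The receiver is visible to the right of the panel, with its pins at about (373,80) and (361,194). I'll enlarge it.

```bash
python3 - <<'E'
from h import *
a=cv2.imread("pics/w5.png")
cv2.imwrite("pics/w5b.png",cv2.resize(a[30:230,290:440],None,fx=3,fy=3,interpolation=cv2.INTER_CUBIC))
cv2.imwrite("pics/w5p.png",np.hstack([cv2.resize(a[60:100,350:395],None,fx=8,fy=8,interpolation=cv2.INTER_CUBIC),cv2.resize(a[175:215,340:385],None,fx=8,fy=8,interpolation=cv2.INTER_CUBIC)]))
E
```

```text
(no output)
```

View pics/w5b.png

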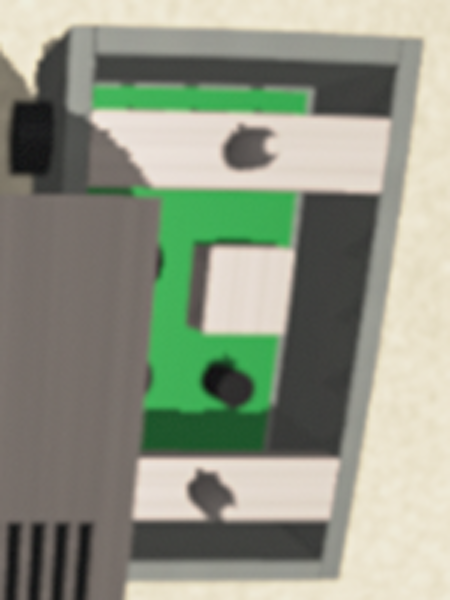

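View pics/w5p.png

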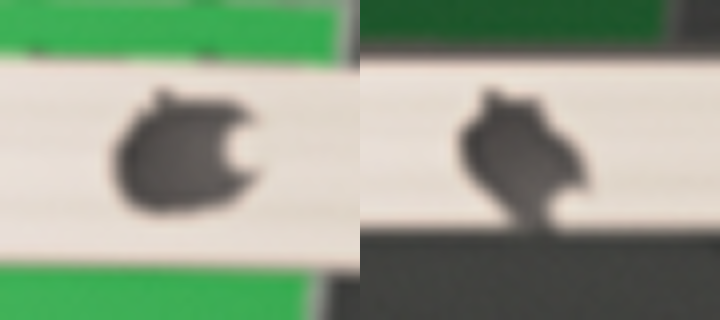

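```bash
python3 - <<'E'
from h import *
import pickle
np.set_printoptions(precision=1,suppress=True)
w=pickle.load(open("w5.pkl","rb"))
print("C",-w["R"].T@w["t"])
f=lambda p,z:bp(w,uncrop(p,3,(290,30)),z)
K=f([(72,27),(422,40),(338,577)],65);print(K,np.linalg.norm(K[0]-K[1]),np.linalg.norm(K[1]-K[2]));print("ctr",(K[0]+K[2])/2)
for a,b in((0,1),(1,2)):
    d=K[b]-K[a];print(np.degrees(np.arctan2(d[1],d[0])))
L=lambda p,z:bp(w,uncrop(p,8,(350,60)),z); Rr=lambda p,z:bp(w,uncrop([(p[0][0]-360,p[0][1])],8,(340,175)),z)
for z,a,b in((89,(240,150),(562,205)),(65,(163,158),(505,140))):
    p=L([a],z)[0];q=Rr([b],z)[0];d=p-q;print(z,p,q,(p+q)/2,np.linalg.norm(d),np.degrees(np.arctan2(d[1],d[0])))
# overlay
s,R=tool()
def ov(cx,cy,yaw,name):
    a=cv2.resize(w["pixels"][30:230,290:440,::-1],None,fx=4,fy=4,interpolation=cv2.INTER_CUBIC)
    Rz=Ro.from_euler('z',yaw,degrees=True).as_matrix()
    def dr(pts,col,closed=True):
        p=proj(w,np.array(pts)@Rz.T+[cx,cy,0]);p=((p-[290,30]+.5)*4-.5)
        cv2.polylines(a,[np.round(p*8).astype(int)],closed,col,1,cv2.LINE_AA,3)
    dr([(-55,-90,65),(55,-90,65),(55,90,65),(-55,90,65)],(0,0,255))
    th=np.linspace(0,6.28,25)
    for y in(-55,55):
        for r,z,c in((6,65,(255,0,0)),(6,79,(255,0,255)),(2.5,89,(0,200,255))):
            dr([(r*np.cos(t),y+r*np.sin(t),z) for t in th],c)
    cv2.imwrite(name,a[:600])
ov(500,-154.5,4.7,"pics/ov1.png")
E
```

```text
C [ 390.2 -131.9  337.1]
[[ 438.   -72.8   65. ]
 [ 545.5  -64.1   65. ]
 [ 560.  -240.5   65. ]] 107.85416970440089 177.00495010156254
ctr [ 499.  -156.6   65. ]
4.644199047417332
-85.3020867501169
89 [ 493.7 -102.7   89. ] [ 502.3 -211.4   89. ] [ 498. -157.   89.] 109.04251278177718 94.52481814986719
65 [ 494.8 -101.7   65. ] [ 503.8 -210.9   65. ] [ 499.3 -156.3   65. ] 109.56809386828623 94.71331919518367
```

View pics/ov1.png

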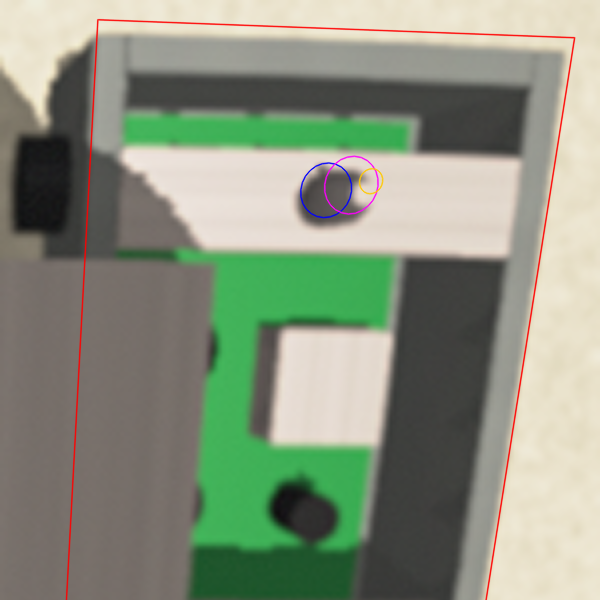

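```bash
python3 - <<'E'
from h import *
import pickle
w=pickle.load(open("w5.pkl","rb"))
def ov(cx,cy,yaw):
    a=cv2.resize(w["pixels"][30:230,290:440,::-1],None,fx=5,fy=5,interpolation=cv2.INTER_CUBIC)
    Rz=Ro.from_euler('z',yaw,degrees=True).as_matrix()
    def dr(pts,col):
        p=proj(w,np.array(pts)@Rz.T+[cx,cy,0]);p=((p-[290,30]+.5)*5-.5)
        cv2.polylines(a,[np.round(p*8).astype(int)],True,col,1,cv2.LINE_AA,3)
    dr([(-55,-90,65),(55,-90,65),(55,90,65),(-55,90,65)],(0,0,255))
    th=np.linspace(0,6.28,25)
    for y in(-55,55):
        for r,z,c in((6,65,(255,0,0)),(6,79,(255,0,255)),(2.5,89,(0,200,255))):
            dr([(r*np.cos(t),y+r*np.sin(t),z) for t in th],c)
    return np.vstack([a[140:340,200:600],a[740:940,150:550]])
cv2.imwrite("pics/ov2.png",np.hstack([ov(499,-156.5,4.65),ov(498,-156.5,4.65)]))
E
```

```text
(no output)
```

View pics/ov2.png

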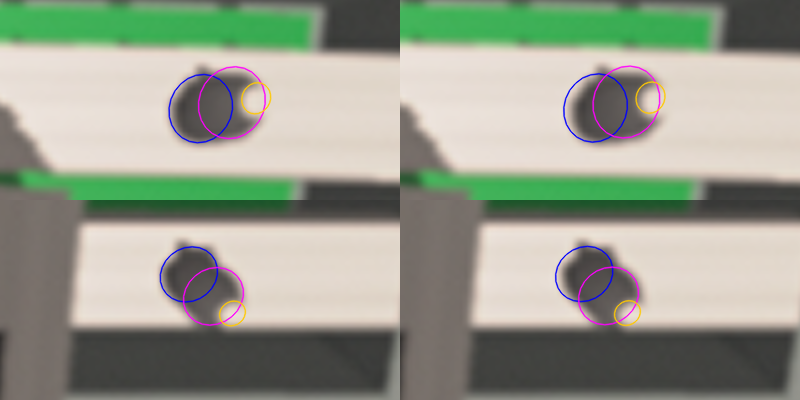

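```bash
cat > ovp.py <<'E'
from h import *
import pickle,sys
from rig import sense
w=pickle.load(open("w5.pkl","rb"))
pos=np.array([396.3,-211.3,195.2])
q=sense()["ee_rot"];R=Ro.from_quat(np.roll(q,-1)).as_matrix()
def ov(ox,oz,yg):  # panel centre offset in tool x,z; underside below grasp => tool y
    a=cv2.resize(w["pixels"][85:335,155:355,::-1],None,fx=4,fy=4,interpolation=cv2.INTER_CUBIC)
    def dr(pts,col):  # pts: (along toolx, height above underside, along toolz)
        P=np.array([(x+ox,yg-h,z+oz) for x,h,z in pts])@R.T+pos
        p=proj(w,P);p=((p-[155,85]+.5)*4-.5)
        cv2.polylines(a,[np.round(p*8).astype(int)],True,col,1,cv2.LINE_AA,3)
    dr([(-85,6,-50),(85,6,-50),(85,6,50),(-85,6,50)],(0,0,255))
    th=np.linspace(0,6.28,25)
    dr([(-55+7.25*np.cos(t),6,7.25*np.sin(t)) for t in th],(255,0,0))
    dr([(-33+6*np.cos(t),6,6*np.sin(t)) for t in th],(0,200,0))
    dr([(-36,45,-6),(36,45,-6),(36,45,6),(-36,45,6)],(255,0,255))
    return a
E
python3 - <<'E'
from ovp import *
A=ov(0,0,-18.7+45)
B=ov(1,.5,-18.7+45)
cv2.imwrite("pics/ov3.png",np.hstack([A[:600,:800]])[:, :])
E
```

```text
(no output)
```

View pics/ov3.png

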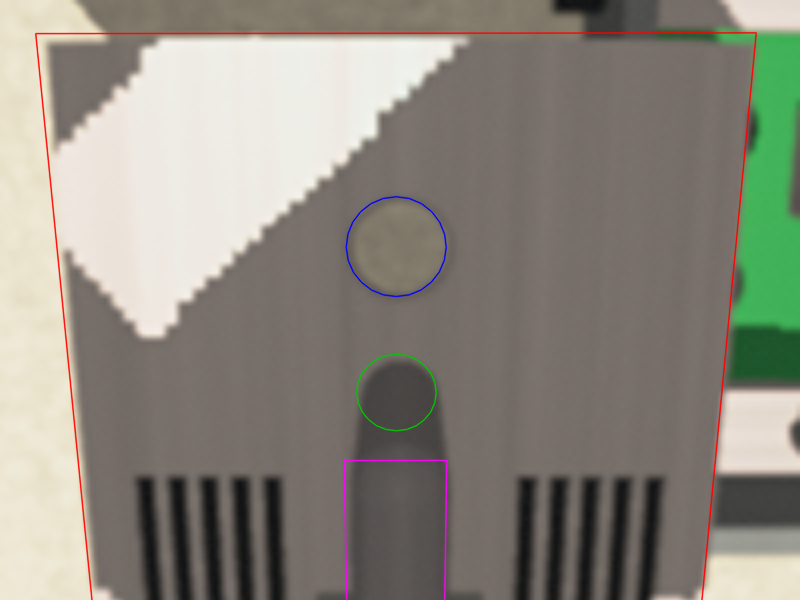

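```bash
python3 -c "
from h import *
plan([499,-156.7,150],4.65)"
python3 -m handwheel '[{"grip":5,"tx":-4,"ty":0,"tz":9,"wx":0,"wy":0,"wz":0},{"grip":5,"tx":-7,"ty":0,"tz":17,"wx":0,"wy":0,"wz":0},{"grip":5,"tx":-9,"ty":0,"tz":21,"wx":0,"wy":0,"wz":0},{"grip":5,"tx":-9,"ty":0,"tz":21,"wx":0,"wy":0,"wz":0},{"grip":5,"tx":-8,"ty":0,"tz":19,"wx":0,"wy":0,"wz":0},{"grip":5,"tx":-6,"ty":0,"tz":13,"wx":0,"wy":0,"wz":0},{"grip":5,"tx":-3,"ty":0,"tz":7,"wx":0,"wy":0,"wz":0},{"grip":5,"tx":0,"ty":0,"tz":0,"wx":0,"wy":0,"wz":0},{"grip":5,"tx":0,"ty":0,"tz":0,"wx":0,"wy":0,"wz":0},{"grip":5,"tx":0,"ty":0,"tz":0,"wx":0,"wy":0,"wz":0}]' 70
python3 -c "
from h import *
plan([499,-156.7,150],4.65)"
```

```text
t 15.32 pos [ 396.3 -211.3  195.2] jaw 4.78 tilt [-0.  0. -1.] q [-0.75  0.18  1.77  0.    1.19 -0.84] F [ 0.4 -0.7 -3.7] grip 9.3
wy 0.0023 alt -3.1393 shift after turn [-46.   45.2 106.8] shift now [-45.8  45.2 106.9]
time_s: 16.15
eef_pos: [498.5, -157.7, 195.3]
ee_rot: [-0.52, 0.52, -0.479, 0.479]
force: [-0.7, 1.0, -4.0]
grip_width: 0.111
t 16.15 pos [ 498.5 -157.7  195.3] jaw 4.7 tilt [-0. -0. -1.] q [-0.53  0.34  1.56 -0.    1.24 -0.61] F [-0.7  1.  -4. ] grip 9.5
wy 0.0008 alt -3.1408 shift after turn [-0.9 45.3  0.6] shift now [-0.9 45.3  0.6]
```

```bash
python3 -m handwheel '[{"grip":5,"tx":-1,"ty":8,"tz":0.5,"wx":0,"wy":0.001,"wz":0},{"grip":5,"tx":0,"ty":15,"tz":0,"wx":0,"wy":0,"wz":0},{"grip":5,"tx":0,"ty":18,"tz":0,"wx":0,"wy":0,"wz":0},{"grip":5,"tx":0,"ty":15,"tz":0,"wx":0,"wy":0,"wz":0},{"grip":5,"tx":0,"ty":10,"tz":0,"wx":0,"wy":0,"wz":0},{"grip":5,"tx":0,"ty":6,"tz":0,"wx":0,"wy":0,"wz":0},{"grip":5,"tx":0,"ty":0,"tz":0,"wx":0,"wy":0,"wz":0},{"grip":5,"tx":0,"ty":0,"tz":0,"wx":0,"wy":0,"wz":0},{"grip":5,"tx":0,"ty":0,"tz":0,"wx":0,"wy":0,"wz":0}]' 70
python3 - <<'E'
from h import *
from rig import eyes
plan([499,-156.7,91.3],4.65)
w=eyes.capture("wrist");cv2.imwrite("pics/w6.png",w["pixels"][:,:,::-1])
s=eyes.capture("scene");cv2.imwrite("pics/s6.png",cv2.resize(s["pixels"][90:210,190:330,::-1],None,fx=5,fy=5,interpolation=cv2.INTER_CUBIC))
E
```

```text
time_s: 16.9
eef_pos: [499.7, -156.9, 124.1]
ee_rot: [0.52, -0.52, 0.479, -0.48]
force: [0.2, -0.3, -3.6]
grip_width: 0.113
t 16.9 pos [ 499.7 -156.9  124.1] jaw 4.64 tilt [ 0.001 -0.001 -1.   ] q [-0.53  0.42  1.65 -0.    1.08 -0.61] F [ 0.2 -0.3 -3.6] grip 9.7
wy -0.0002 alt 3.1414 shift after turn [-0.3 32.8 -0.7] shift now [-0.3 32.8 -0.7]
```

View pics/w6.png

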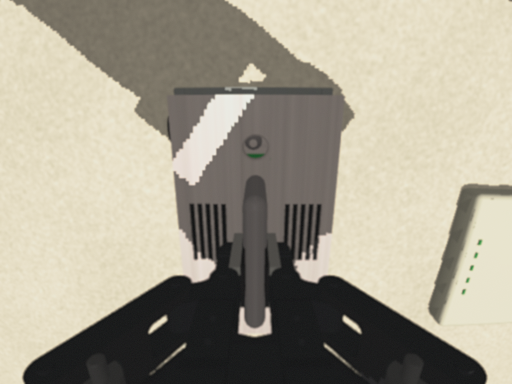

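View pics/s6.png

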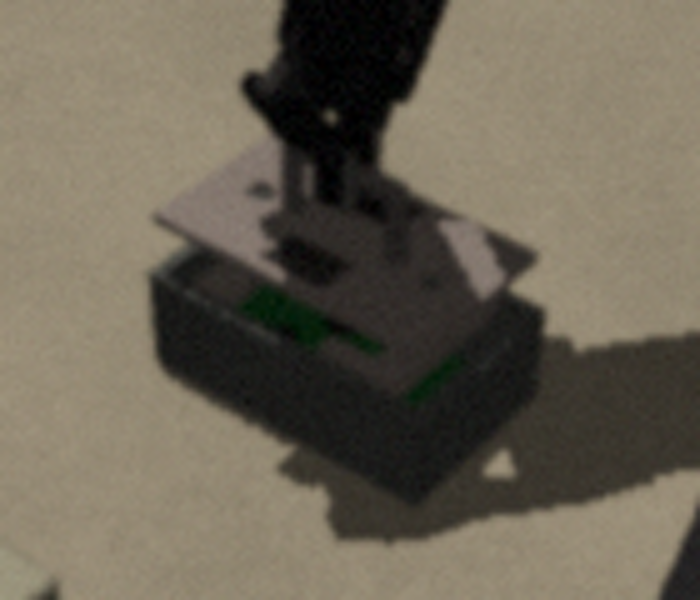

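In the wrist view the far pin shows inside its hole at (254,144), and the scene view shows the panel level above the case. I'll check the offset in a close crop before lowering.

```bash
python3 - <<'E'
from h import *
a=cv2.imread("pics/w6.png")
cv2.imwrite("pics/w6c.png",cv2.resize(a[125:170,230:280],None,fx=12,fy=12,interpolation=cv2.INTER_CUBIC))
from rig import sense,eyes
w=eyes.capture("wrist");cv2.imwrite("pics/w7.png",w["pixels"][:,:,::-1])
plan([499,-156.7,91.3],4.65)
# predicted image positions, crop coordinates
Rz=Ro.from_euler('z',4.65,degrees=True).as_matrix()
for z in(89,79,65):
    p=proj(w,[Rz@[0,55,0]+[499,-156.7,z]])[0]; print(z,((p-[230,125]+.5)*12-.5).round(0))
s,R=tool()
for h in (6,0):
    X=R@np.array([-55,26.3-h,0])+s["eef_pos"]; p=proj(w,[X])[0];print("hole",h,((p-[230,125]+.5)*12-.5).round(0),X.round(1))
E
```

```text
t 17.05 pos [ 499.6 -156.7  123.9] jaw 4.64 tilt [ 0.001 -0.001 -1.   ] q [-0.53  0.42  1.65  0.    1.08 -0.61] F [-0.   0.1 -4. ] grip 9.5
wy -0.0001 alt 3.1415 shift after turn [-0.1 32.6 -0.6] shift now [-0.1 32.6 -0.6]
89 [273. 216.]
79 [274. 191.]
65 [275. 159.]
hole 6 [284. 260.] [ 495.2 -101.9  103.6]
hole 0 [284. 242.] [ 495.2 -101.9   97.6]
```

View pics/w6c.png

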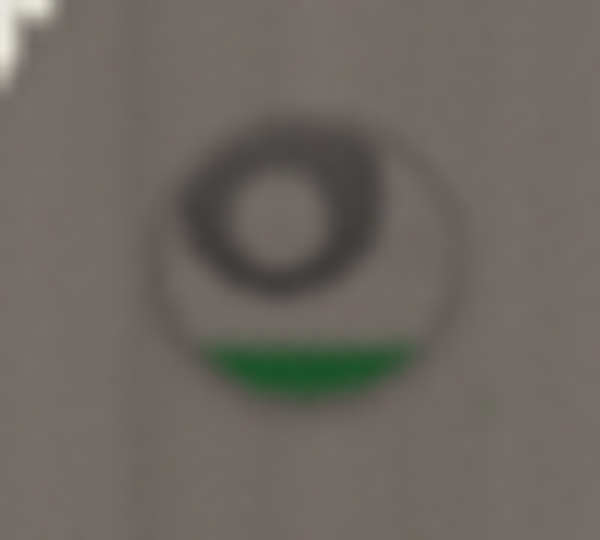

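```bash
python3 -m handwheel '[{"grip":5,"tx":0,"ty":2,"tz":-1,"wx":0,"wy":0,"wz":0},{"grip":5,"tx":0,"ty":3,"tz":0,"wx":0,"wy":0,"wz":0},{"grip":5,"tx":0,"ty":3,"tz":0,"wx":0,"wy":0,"wz":0},{"grip":5,"tx":0,"ty":2,"tz":0,"wx":0,"wy":0,"wz":0},{"grip":5,"tx":0,"ty":2,"tz":0,"wx":0,"wy":0,"wz":0},{"grip":5,"tx":0,"ty":0,"tz":0,"wx":0,"wy":0,"wz":0}]' 70
python3 - <<'E'
from h import *
from rig import eyes
plan([499,-156.7,91.3],4.65)
a=eyes.capture("wrist")["pixels"][:,:,::-1]
cv2.imwrite("pics/w8c.png",cv2.resize(a[125:170,230:280],None,fx=12,fy=12,interpolation=cv2.INTER_CUBIC))
E
```

```text
time_s: 17.55
eef_pos: [498.1, -156.6, 110.8]
ee_rot: [-0.52, 0.52, -0.48, 0.479]
force: [-0.6, 0.1, -3.3]
grip_width: 0.112
t 17.55 pos [ 498.1 -156.6  110.8] jaw 4.64 tilt [-0.001  0.    -1.   ] q [-0.53  0.44  1.66 -0.    1.05 -0.61] F [-0.6  0.1 -3.3] grip 9.6
wy -0.0002 alt 3.1414 shift after turn [ 0.2 19.5  0.9] shift now [ 0.2 19.5  0.9]
```

View pics/w8c.png

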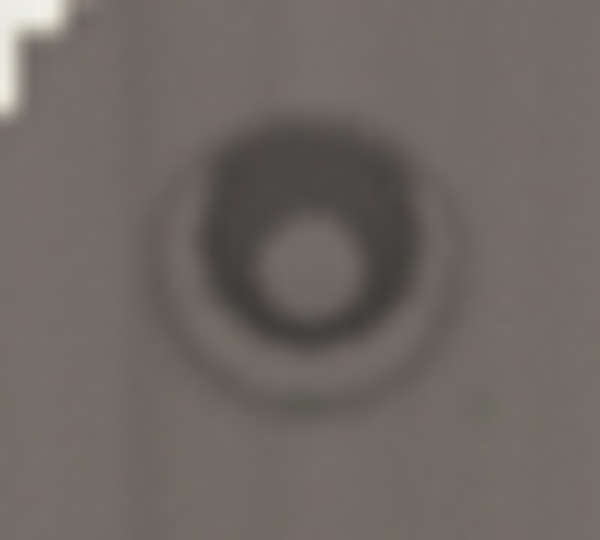

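The pin tip at (311,268) and hole centre at (308,262) in the crop are concentric to about 0.3 mm. I'll keep lowering gently.

```bash
python3 -m handwheel '[{"grip":5,"tx":0,"ty":2,"tz":0,"wx":0,"wy":0,"wz":0},{"grip":5,"tx":0,"ty":2,"tz":0,"wx":0,"wy":0,"wz":0},{"grip":5,"tx":0,"ty":2,"tz":0,"wx":0,"wy":0,"wz":0},{"grip":5,"tx":0,"ty":2,"tz":0,"wx":0,"wy":0,"wz":0},{"grip":5,"tx":0,"ty":0,"tz":0,"wx":0,"wy":0,"wz":0}]' 70
python3 -c "
from h import *
plan([498.1,-156.7,91.3],4.65)"
python3 -m handwheel '[{"grip":5,"tx":0,"ty":2,"tz":0,"wx":0,"wy":0,"wz":0},{"grip":5,"tx":0,"ty":2,"tz":0,"wx":0,"wy":0,"wz":0},{"grip":5,"tx":0,"ty":2,"tz":0,"wx":0,"wy":0,"wz":0},{"grip":5,"tx":0,"ty":0,"tz":0,"wx":0,"wy":0,"wz":0}]' 70
python3 -c "
from h import *
plan([498.1,-156.7,91.3],4.65)"
```

```text
time_s: 18.02
eef_pos: [498.2, -156.6, 102.8]
ee_rot: [-0.52, 0.52, -0.48, 0.479]
force: [-0.0, 0.3, -4.3]
grip_width: 0.116
t 18.02 pos [ 498.2 -156.6  102.8] jaw 4.64 tilt [-0.001  0.    -1.   ] q [-0.53  0.45  1.67  0.    1.03 -0.61] F [-0.   0.3 -4.3] grip 9.9
wy -0.0002 alt 3.1414 shift after turn [ 0.1 11.5 -0.1] shift now [ 0.1 11.5 -0.1]
time_s: 18.35
eef_pos: [498.2, -156.6, 96.9]
ee_rot: [-0.52, 0.52, -0.48, 0.479]
force: [-0.1, -0.7, -4.7]
grip_width: 0.111
t 18.35 pos [ 498.2 -156.6   96.9] jaw 4.64 tilt [-0.001  0.    -1.   ] q [-0.53  0.45  1.67 -0.    1.01 -0.61] F [-0.1 -0.7 -4.7] grip 9.5
wy -0.0002 alt 3.1414 shift after turn [ 0.1  5.6 -0.1] shift now [ 0.1  5.6 -0.1]
```

```bash
python3 -m handwheel '[{"grip":5,"tx":0,"ty":1.5,"tz":0,"wx":0,"wy":0,"wz":0},{"grip":5,"tx":0,"ty":1.5,"tz":0,"wx":0,"wy":0,"wz":0},{"grip":5,"tx":0,"ty":0,"tz":0,"wx":0,"wy":0,"wz":0}]' 70
python3 -m handwheel '[{"grip":5,"tx":0,"ty":0.7,"tz":0,"wx":0,"wy":0,"wz":0},{"grip":5,"tx":0,"ty":0.7,"tz":0,"wx":0,"wy":0,"wz":0},{"grip":5,"tx":0,"ty":0,"tz":0,"wx":0,"wy":0,"wz":0}]' 70

```

```text
time_s: 18.6
eef_pos: [498.2, -156.6, 94.0]
ee_rot: [-0.52, 0.52, -0.479, 0.479]
force: [-0.3, -0.2, -4.0]
grip_width: 0.112
time_s: 18.85
eef_pos: [498.4, -156.7, 92.8]
ee_rot: [0.52, -0.52, 0.479, -0.479]
force: [0.2, 0.2, -4.0]
grip_width: 0.108
```

```bash
python3 -m handwheel '[{"grip":5,"tx":0,"ty":0.7,"tz":0,"wx":0,"wy":0,"wz":0},{"grip":5,"tx":0,"ty":0,"tz":0,"wx":0,"wy":0,"wz":0}]' 70
python3 -m handwheel '[{"grip":5,"tx":0,"ty":0.6,"tz":0,"wx":0,"wy":0,"wz":0},{"grip":5,"tx":0,"ty":0,"tz":0,"wx":0,"wy":0,"wz":0}]' 70

```

```text
time_s: 19.02
eef_pos: [498.7, -156.7, 92.5]
ee_rot: [0.52, -0.52, 0.479, -0.48]
force: [1.1, 0.6, -1.7]
grip_width: 0.112
time_s: 19.18
eef_pos: [498.7, -156.7, 92.5]
ee_rot: [0.52, -0.52, 0.479, -0.48]
force: [-1.9, 2.0, 5.2]
grip_width: 0.112
```

```bash
python3 -m handwheel '[{"grip":5,"tx":0,"ty":0.7,"tz":0,"wx":0,"wy":0,"wz":0},{"grip":5,"tx":0,"ty":0,"tz":0,"wx":0,"wy":0,"wz":0}]' 70
python3 - <<'E'
from h import *
from rig import eyes
plan([498.1,-156.7,91.3],4.65)
a=eyes.capture("wrist")["pixels"][:,:,::-1];cv2.imwrite("pics/w9.png",a)
s=eyes.capture("scene");cv2.imwrite("pics/s9.png",cv2.resize(s["pixels"][90:210,190:330,::-1],None,fx=5,fy=5,interpolation=cv2.INTER_CUBIC))
E
```

```text
time_s: 19.35
eef_pos: [498.7, -156.7, 92.4]
ee_rot: [0.52, -0.52, 0.479, -0.48]
force: [-4.5, 4.2, 11.8]
grip_width: 0.116
t 19.35 pos [ 498.7 -156.7   92.4] jaw 4.65 tilt [ 0.001 -0.001 -1.   ] q [-0.53  0.46  1.68  0.    1.   -0.61] F [-4.5  4.2 11.8] grip 9.9
wy 0.0001 alt -3.1415 shift after turn [-0.1  1.1 -0.6] shift now [-0.1  1.1 -0.6]
```

View pics/w9.png

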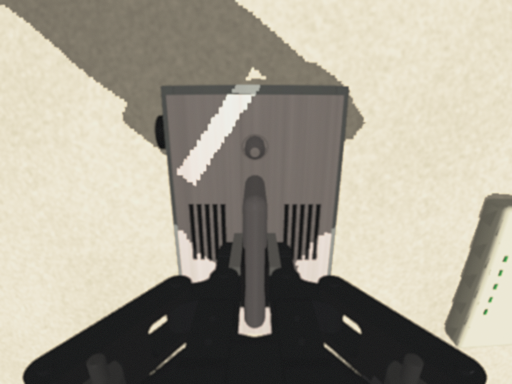

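View pics/s9.png

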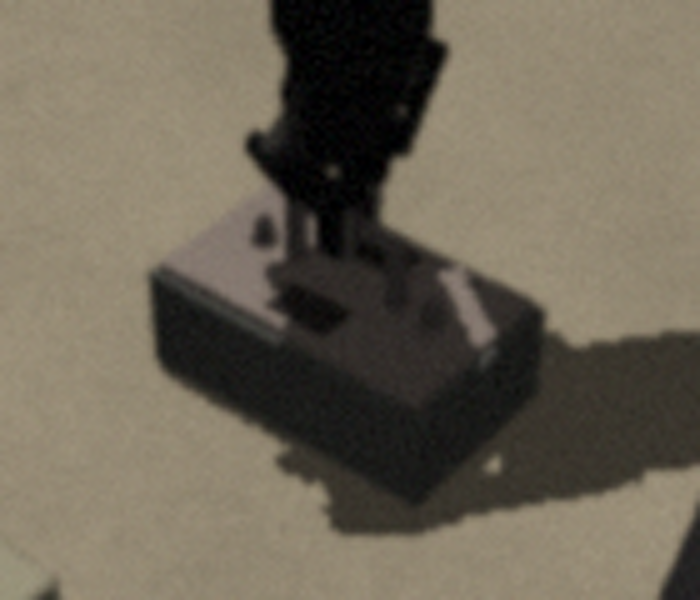

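The panel lies flush, both pins stand through their holes and the force rises to 12 N on contact. I'll relieve the pressure, open the gripper and retreat straight up.

```bash
python3 -m handwheel '[{"grip":5,"tx":0,"ty":-1,"tz":0,"wx":0,"wy":0,"wz":0},{"grip":14,"tx":0,"ty":0,"tz":0,"wx":0,"wy":0,"wz":0},{"grip":20,"tx":0,"ty":0,"tz":0,"wx":0,"wy":0,"wz":0},{"grip":30,"tx":0,"ty":0,"tz":0,"wx":0,"wy":0,"wz":0},{"grip":40,"tx":0,"ty":0,"tz":0,"wx":0,"wy":0,"wz":0},{"grip":40,"tx":0,"ty":0,"tz":0,"wx":0,"wy":0,"wz":0}]' 20
python3 -c "
from h import *
plan([498.1,-156.7,91.3],4.65)"
python3 -m handwheel '[{"grip":40,"tx":0,"ty":-5,"tz":0,"wx":0,"wy":0,"wz":0},{"grip":40,"tx":0,"ty":-10,"tz":0,"wx":0,"wy":0,"wz":0},{"grip":40,"tx":0,"ty":-20,"tz":0,"wx":0,"wy":0,"wz":0},{"grip":40,"tx":0,"ty":-25,"tz":0,"wx":0,"wy":0,"wz":0},{"grip":40,"tx":0,"ty":-30,"tz":0,"wx":0,"wy":0,"wz":0},{"grip":40,"tx":0,"ty":-30,"tz":0,"wx":0,"wy":0,"wz":0},{"grip":40,"tx":20,"ty":0,"tz":-20,"wx":0,"wy":0,"wz":0},{"grip":40,"tx":25,"ty":0,"tz":-25,"wx":0,"wy":0,"wz":0},{"grip":40,"tx":25,"ty":0,"tz":-25,"wx":0,"wy":0,"wz":0},{"grip":40,"tx":25,"ty":0,"tz":-25,"wx":0,"wy":0,"wz":0}]' 20
python3 -m handwheel '[{"grip":40,"tx":25,"ty":0,"tz":-15,"wx":0,"wy":0,"wz":0},{"grip":40,"tx":25,"ty":0,"tz":-15,"wx":0,"wy":0,"wz":0},{"grip":40,"tx":0,"ty":0,"tz":0,"wx":0,"wy":0,"wz":0},{"grip":40,"tx":0,"ty":0,"tz":0,"wx":0,"wy":0,"wz":0}]' 20
python3 - <<'E'
from h import *
from rig import eyes
import pickle
W={}
for n in("wrist","top","scene"):
    W[n]=eyes.capture(n);cv2.imwrite(f"pics/{n}10.png",W[n]["pixels"][:,:,::-1])
pickle.dump(W,open("w10.pkl","wb"))
s=W["scene"]["pixels"][:,:,::-1]
cv2.imwrite("pics/s10.png",cv2.resize(s[110:200,205:315],None,fx=6,fy=6,interpolation=cv2.INTER_CUBIC))
E
```

```text
time_s: 19.95
eef_pos: [498.4, -156.8, 91.9]
ee_rot: [-0.52, 0.52, -0.479, 0.479]
force: [0.7, 0.8, -0.3]
grip_width: 0.471
t 19.95 pos [ 498.4 -156.8   91.9] jaw 4.64 tilt [ 0. -0. -1.] q [-0.53  0.46  1.68 -0.    1.   -0.61] F [ 0.7  0.8 -0.3] grip 40.2
wy -0.0002 alt 3.1414 shift after turn [-0.1  0.6 -0.3] shift now [-0.1  0.6 -0.3]
time_s: 20.78
eef_pos: [410.3, -259.9, 213.1]
ee_rot: [-0.52, 0.52, -0.479, 0.48]
force: [-0.4, -0.4, 0.0]
grip_width: 0.471
time_s: 21.12
eef_pos: [385.0, -312.2, 212.7]
ee_rot: [-0.519, 0.519, -0.48, 0.48]
force: [-0.2, 0.6, -0.1]
grip_width: 0.469
```

View pics/s10.png

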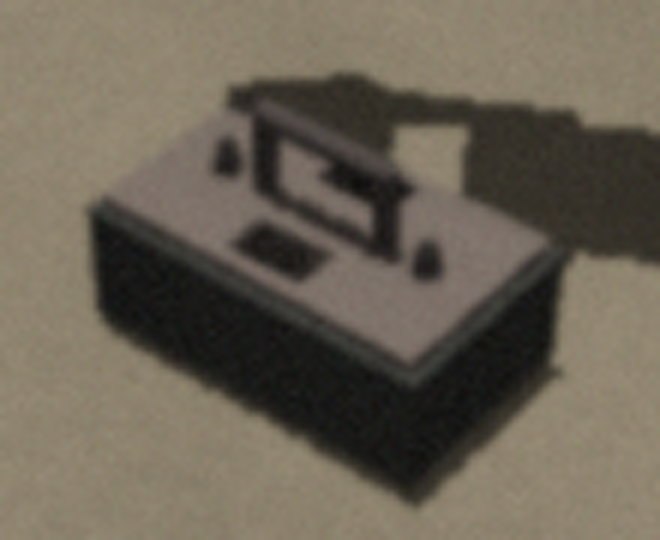

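View pics/wrist10.png

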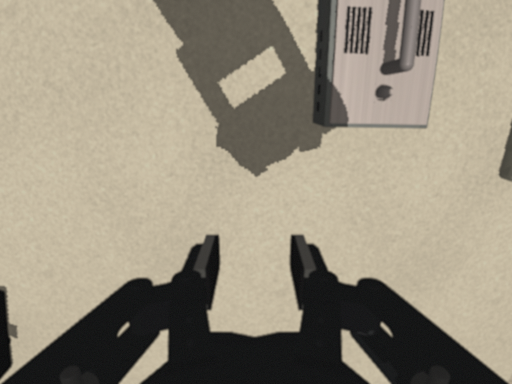

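View pics/top10.png

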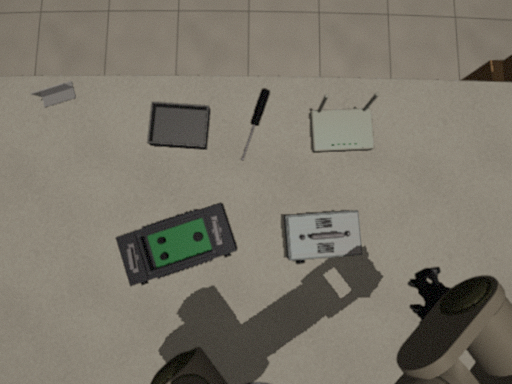

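The scene crop shows the panel flush on the case, with both pins standing through it at (228,158) and (428,260) and an even rim strip along the edges. In the top view the panel is on the receiver at (323,236), both buttons lie across the donor's ends and the bystanders haven't moved. The gripper is well clear, so I'm handing in.

```bash
python3 -c "
from rig import ctrl,sense
print(sense()['time_s'],ctrl.finish_job())"
```

```text
the job is handed in; nothing more can be done
21.2667 None
```

The cover panel is now on the repaired unit, resting flush over both pins, and the job was handed in at 21.3 s of the 56 s allowed.

- **What I did:** I turned both turn buttons about 1.45 rad aside, lifted the panel by its handle, and lowered it over the pins. Contact came at the expected height, with about 12 N at most in the readings I took while seating it. I eased off the pressure, opened the gripper and backed well away.
- **Last checks:** The final pictures show:
  - the panel flush on the case, with both pins through their holes;
  - both buttons lying across the ends of the scrap unit;
  - the screwdriver, tray and router unmoved by eye.
  - The force reading was near zero after release.
- **Disagreements:**
  - The top camera placed the scrap unit about 2.5 mm off in y from the wrist and scene cameras. I went with the wrist and scene cameras, and the grasp and fit confirmed them.
  - Just above the pins, the panel sat about 1 mm sideways of where the wrist camera predicted. I corrected for that before it went onto the pins.
  - The gripper read 9.5 mm on the 12 mm handle bar, which I didn't explain. It held firmly throughout.

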